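Sort the flavour-card clips and pin the stock chest shut

ROBOT

A 6-joint arm with a two-finger parallel gripper is mounted at the origin on the work surface. World frame = base frame: x ahead of the robot, y to its left, z up, the work surface at z = 0. Lengths are in m, angles in rad, forces in N, time in s.
With the tool pointing down it reaches from about 0.425 to 1.125 m from the base axis. Payload 14.9 kg.
Tool frame: the origin (TCP) lies midway between the tips of the shut fingers; the grasp point (between the pads) lies 19 mm behind it; z points along the fingers, y is the line along which they close (so a half turn about z gives the same grasp; the last joint's range is limited). The gripper opens to 91 mm and grips with 3 to 60 N. Pads are 32 mm wide; open, the fingers measure 118 mm over their backs; the gripper's body (76 mm by 178 mm) begins 60 mm behind the grasp point.
Start: joints at [1.18, 0.379, 1.734, -0, 1.028, -0.033], TCP at [0.245, 0.656, 0.214] pointing down, gripper open.
Joint ranges: [-2.77, 2.77], [-0.74, 2.19], [0, 2.66], [-1.06, 4.2], [0.31, 2.87], [-3.08, 3.08]. Speed limits (rad/s): [1.89, 1.89, 2.39, 3.14, 3.14, 3.14].

INTERFACE

Orientations are given as a rotation vector (axis times angle).
In Python, from plant import * gives the robot as it stands. The module is installed in compiled form; this text tells all that it offers.
- The arm moves only by the shell command python3 -m inch 'ROWS' [FORCE]. ROWS is JSON, a list of rows, each an object with "fingers": the closure, from -1 (fully open) to 1 (shut), so that 0 is half open; "linear": the shift along the world's x, y, z each as a share of 0.25 m, from -1 to 1, a list of three; "twist": the turn, a rotation vector about the world's x, y, z each as a share of pi/2 rad, from -1 to 1, a list of three. In form: [{"fingers": fingers, "linear": [tx, ty, tz], "twist": [rx, ry, rz]}, ...]. A call has 1 to 12 rows; each row is the pose to reach, as a shift and turn from the pose commanded when the call began; what a row does not reach only later rows make up. A row lasts 1/12 s, in which the tool goes at most 41.7 mm and 7.16 degrees, less where a joint would pass 70% of its speed; a pose out of reach is approached as far as the arm can. A call with a number of a shift or a turn outside -1 to 1 is refused whole. A call with a gripper value outside its range is refused whole. The fingers move at their own pace and stop on an object; FORCE is the grip in N (left out, the last holds). Time passes only in rows, so rows that repeat a pose let the fingers close. It gives the time, the measured TCP pose, the force, the opening and the grip force at its end, in the units of the state.
- state(): the state, without advancing time (a new reading comes with each control period).
- read_camera(name): name is "scene" or "top" or "wrist"; returns (picture, depth): 384x512x3 uint8, red, green, blue; 384x512 float32, m along the optical axis (not along the pixel's ray), 0 where there is no reading.
- camera_model(name): a dict with "K" (3x3 intrinsics, pixels), "k1" (the pictures are not rectified: a ray, as slopes to the right and down, at radius r is drawn at 1 + k1 r^2 times it, then the intrinsics apply), "extrinsics" (4x4, takes a point from world to camera coordinates). Camera axes: x right, y down, z forward; pixel columns grow to the right and rows downward; lengths in m; the calibration is good to about 2 mm. A picture is of the moment at which its call begins: read the wrist's pose just before it. camera_model takes no time and is no camera call; for the wrist camera it gives the pose at the moment of the call.
- job_done(): hands the job in; it is judged then, once.
The state is a dict: "time": time; "qpos": joint angles; "joint_velocities": joint speeds; "effort": joint torques, N m; "tcp_pos": TCP position; "tool_rot": TCP orientation; "wrist_force": force on the tool from outside, world axes, zero at the start; "ft_torque": the same for the moment, N m; "width": finger opening in m; "grip_force": force on a finger pad.
Only numpy, scipy, OpenCV 4.12 (cv2) and the standard library are available. Lean on these libraries where they do the work, as an engineer would, in place of code of your own. Each camera call takes 0.05 s, during which the arm holds its last target. There are 200 camera calls.

TASK

At closing time, take every flavour card on the counter by its top and lift it to check its clip: a sound clip hangs on, so stand it in the open grey chest with the card still in it; a weak clip stays behind, so its card goes into the chest alone and the clip into the red service tray, and a card that has no clip goes into the chest too. When all are sorted, shut the chest's lid, swing the brass hasp down over the staple, and drop the orange retaining pin from its stand down through the staple until it hangs by its grip. Leave the syrup, cup, spoon, coaster and bowl where they are.

Things in the scene. Friction and masses are not known exactly. Their poses are not given: they have to be found in the camera images.
- chest: Grey open-topped stock chest fixed to the counter, 160 mm front to back (its x) by 320 mm wide (its y), walls 5 mm, rim 125 mm high, inner floor 5 mm above the counter. Origin: centre of its underside; its -x is the front, the face that carries the brass staple; the lid is hinged along the back (+x) rim.
- lid (a joint): Hinge of the chest's blue lid (170 x 330 mm, 12 mm thick), rad: 0 shut, grows as it opens upward and back, about 1.7 at the start. A stiff hinge (friction 0.55 N m, lid 0.4 kg): it stays where left; no handle, push its outer face. The free edge lies 167 mm from the hinge line. Shut, its top is 137 mm above the counter. The hinge line runs along the chest's y.
- lid_hinge (a point): Middle of the lid's hinge line, at the chest's rear rim (chest frame x +80, y 0, z 125 mm); in the lid's closed pose the lid lies from this height up to 12 mm above it.
- hasp (a joint): Hinge of the brass hasp, a flap 56 mm wide, 88 long, 4 thick on the lid's front edge, rad: 0 hanging straight down over the staple when the lid is shut, pi/2 sticking straight out to the front, pi pointing up. Its hinge line runs along the chest's y; it stays where left (friction 0.08 N m). Its slot, 34 x 34 mm, lies 38 to 72 mm from the hinge line; nearer the hinge it is solid.
- hasp_hinge (a point): Middle of the hasp's hinge line, carried by the lid's front edge (with the lid shut: chest frame x -92, y 0, z 131 mm).
- staple_hole (a point): Middle of the opening of the staple, level with the top of its bars (chest frame x -113, y 0, z 79 mm). The staple is a brass U of 6 mm bar lying level, sticking 55 mm out of the chest's front; with the hasp down over it, the opening left in front of the hasp is 20 mm (along the chest's y) by 35 mm.
- tray: Red service tray fixed to the counter, open on top, 200 (its x) x 200 (its y) x 40 mm high, walls and floor 5 mm. Origin: centre of its underside.
- pin_stand: Black block 60 x 60 x 58 mm high fixed to the counter, with a 16 mm upright hole in which the pin waits. Origin: centre of its underside.
- pin: Loose retaining pin, 80 g, upright in its stand: steel shank 10 mm thick and 50 mm long with a tapered tip, then an orange grip 26 x 26 mm and 44 mm tall on top. Origin: the lower tip; its z points up towards the grip. The grip cannot pass between the staple's bars, so it hangs there by the grip.
- clip_1: Loose card clip, 250 g, may be absent: dark base frame 50 (its x) x 72 (y) x 12 mm and two upright steel jaws, to 52 mm up, that pinch the card: one fixed, 40 mm wide (y), at x -17 to -7 mm, one sprung, 34 mm wide, at x +7 to +13 mm, moving along x. Sound springs carry several times the clip's weight; weak ones let go of a lifted card; they look alike. Origin: centre of underside.
- card_1: Loose flavour card, a stiff acrylic plaque 14 (x) x 50 (y) x 100 mm (z), 80 g, standing on its foot on the counter, held between the jaws of clip_1 with the same origin and axes as the clip; if clip_1 is absent the card stands alone. Origin: centre of its lower face, z up.
- clip_2: Loose card clip, 250 g, may be absent: dark base frame 50 (its x) x 72 (y) x 12 mm and two upright steel jaws, to 52 mm up, that pinch the card: one fixed, 40 mm wide (y), at x -17 to -7 mm, one sprung, 34 mm wide, at x +7 to +13 mm, moving along x. Sound springs carry several times the clip's weight; weak ones let go of a lifted card; they look alike. Origin: centre of underside.
- card_2: Loose flavour card, a stiff acrylic plaque 14 (x) x 50 (y) x 100 mm (z), 80 g, standing on its foot on the counter, held between the jaws of clip_2 with the same origin and axes as the clip; if clip_2 is absent the card stands alone. Origin: centre of its lower face, z up.
- clip_3: Loose card clip, 250 g, may be absent: dark base frame 50 (its x) x 72 (y) x 12 mm and two upright steel jaws, to 52 mm up, that pinch the card: one fixed, 40 mm wide (y), at x -17 to -7 mm, one sprung, 34 mm wide, at x +7 to +13 mm, moving along x. Sound springs carry several times the clip's weight; weak ones let go of a lifted card; they look alike. Origin: centre of underside.
- card_3: Loose flavour card, a stiff acrylic plaque 14 (x) x 50 (y) x 100 mm (z), 80 g, standing on its foot on the counter, held between the jaws of clip_3 with the same origin and axes as the clip; if clip_3 is absent the card stands alone. Origin: centre of its lower face, z up.
- clip_4: Loose card clip, 250 g, may be absent: dark base frame 50 (its x) x 72 (y) x 12 mm and two upright steel jaws, to 52 mm up, that pinch the card: one fixed, 40 mm wide (y), at x -17 to -7 mm, one sprung, 34 mm wide, at x +7 to +13 mm, moving along x. Sound springs carry several times the clip's weight; weak ones let go of a lifted card; they look alike. Origin: centre of underside.
- card_4: Loose flavour card, a stiff acrylic plaque 14 (x) x 50 (y) x 100 mm (z), 80 g, standing on its foot on the counter, held between the jaws of clip_4 with the same origin and axes as the clip; if clip_4 is absent the card stands alone. Origin: centre of its lower face, z up.
- clip_5: Loose card clip, 250 g, may be absent: dark base frame 50 (its x) x 72 (y) x 12 mm and two upright steel jaws, to 52 mm up, that pinch the card: one fixed, 40 mm wide (y), at x -17 to -7 mm, one sprung, 34 mm wide, at x +7 to +13 mm, moving along x. Sound springs carry several times the clip's weight; weak ones let go of a lifted card; they look alike. Origin: centre of underside.
- card_5: Loose flavour card, a stiff acrylic plaque 14 (x) x 50 (y) x 100 mm (z), 80 g, standing on its foot on the counter, held between the jaws of clip_5 with the same origin and axes as the clip; if clip_5 is absent the card stands alone. Origin: centre of its lower face, z up.
- syrup: Amber syrup bottle, 70 mm across, 150 mm tall; bystander, to be left alone. Origin: centre of its underside.
- cup: White cup, 90 mm across, 110 mm tall; bystander, to be left alone. Origin: centre of its underside.
- spoon: Spoon, 170 mm, lying; bystander, to be left alone. Origin: centre of its underside.
- coaster: Cork disc, 70 mm across, 8 mm thick; bystander, to be left alone. Origin: centre of its underside.
- bowl: Steel bowl, 100 mm across, 50 mm tall; bystander, to be left alone. Origin: centre of its underside.
There are look-alikes about, which are no part of the job. There is more than one size of the card_4; the one meant has the size given above.

How it is judged:
On the way, in this order (a step that is already met when the one before it is completed fails the run):
1. every clip is sorted while the lid is open: all cards are in the chest, sound clips stand there holding theirs, weak clips are in the tray, released and at rest (x of clip_1 in the frame of chest between -0.075 and 0.075 m and y of clip_1 in the frame of chest between -0.155 and 0.155 m and z of clip_1 in the frame of chest between -0.005 and 0.03 m and angle between each of clip_1, clip_3, clip_4's own z axis and vertical below 0.3 rad and distance between clip_1 and card_1 below 0.03 m and x of clip_3 in the frame of chest between -0.075 and 0.075 m and y of clip_3 in the frame of chest between -0.155 and 0.155 m and z of clip_3 in the frame of chest between -0.005 and 0.03 m and distance between clip_3 and card_3 below 0.03 m and x of clip_4 in the frame of chest between -0.075 and 0.075 m and y of clip_4 in the frame of chest between -0.155 and 0.155 m and z of clip_4 in the frame of chest between -0.005 and 0.03 m and distance between clip_4 and card_4 below 0.03 m and x of clip_2 in the frame of tray between -0.1 and 0.1 m and y of clip_2 in the frame of tray between -0.1 and 0.1 m and z of clip_2 in the frame of tray between -0.005 and 0.07 m and x of clip_5 in the frame of tray between -0.1 and 0.1 m and y of clip_5 in the frame of tray between -0.1 and 0.1 m and z of clip_5 in the frame of tray between -0.005 and 0.07 m and x of card_1 in the frame of chest between -0.08 and 0.08 m and y of card_1 in the frame of chest between -0.16 and 0.16 m and z of card_1 in the frame of chest between -0.005 and 0.09 m and x of card_2 in the frame of chest between -0.08 and 0.08 m and y of card_2 in the frame of chest between -0.16 and 0.16 m and z of card_2 in the frame of chest between -0.005 and 0.09 m and x of card_3 in the frame of chest between -0.08 and 0.08 m and y of card_3 in the frame of chest between -0.16 and 0.16 m and z of card_3 in the frame of chest between -0.005 and 0.09 m and x of card_4 in the frame of chest between -0.08 and 0.08 m and y of card_4 in the frame of chest between -0.16 and 0.16 m and z of card_4 in the frame of chest between -0.005 and 0.09 m and x of card_5 in the frame of chest between -0.08 and 0.08 m and y of card_5 in the frame of chest between -0.16 and 0.16 m and z of card_5 in the frame of chest between -0.005 and 0.09 m and linear speed of each of clip_1, card_1, clip_2, card_2, clip_3, card_3, clip_4, card_4, clip_5, card_5 below 0.05 m/s and contact force between each of clip_1, card_1, clip_2, card_2, clip_3, card_3, clip_4, card_4, clip_5, card_5 and the fingers below 0.2 N and value of joint lid above 0.8 rad), for 0.2 s.
2. the lid is shut (value of joint lid below 0.06 rad), for 0.2 s.
3. the hasp is swung down over the staple, lid shut, before the pin is in (value of joint lid below 0.06 rad and value of joint hasp below 0.15 rad and horizontal distance between pin and staple_hole above 0.04 m), for 0.2 s.
4. the pin is down through the staple (value of joint lid below 0.06 rad and value of joint hasp below 0.15 rad and horizontal distance between pin and staple_hole below 0.019 m and z of pin in the frame of staple_hole between -0.06 and -0.035 m and angle between pin's own z axis and vertical below 0.3 rad), for 0.2 s.
At the end, for the whole second after the job is handed in: All cards in the chest, sound clips standing there with their cards seated (within 30 mm); weak clips in the tray; lid under 0.06 rad, hasp under 0.15 rad; pin upright within 0.3 rad, within 19 mm of the staple's middle, tip 35 to 60 mm below its top; all released, at rest (all of step 4 and x of clip_1 in the frame of chest between -0.075 and 0.075 m and y of clip_1 in the frame of chest between -0.155 and 0.155 m and z of clip_1 in the frame of chest between -0.005 and 0.03 m and angle between each of clip_1, clip_3, clip_4's own z axis and vertical below 0.3 rad and distance between clip_1 and card_1 below 0.03 m and x of clip_3 in the frame of chest between -0.075 and 0.075 m and y of clip_3 in the frame of chest between -0.155 and 0.155 m and z of clip_3 in the frame of chest between -0.005 and 0.03 m and distance between clip_3 and card_3 below 0.03 m and x of clip_4 in the frame of chest between -0.075 and 0.075 m and y of clip_4 in the frame of chest between -0.155 and 0.155 m and z of clip_4 in the frame of chest between -0.005 and 0.03 m and distance between clip_4 and card_4 below 0.03 m and x of clip_2 in the frame of tray between -0.1 and 0.1 m and y of clip_2 in the frame of tray between -0.1 and 0.1 m and z of clip_2 in the frame of tray between -0.005 and 0.07 m and x of clip_5 in the frame of tray between -0.1 and 0.1 m and y of clip_5 in the frame of tray between -0.1 and 0.1 m and z of clip_5 in the frame of tray between -0.005 and 0.07 m and x of card_1 in the frame of chest between -0.08 and 0.08 m and y of card_1 in the frame of chest between -0.16 and 0.16 m and z of card_1 in the frame of chest between -0.005 and 0.09 m and x of card_2 in the frame of chest between -0.08 and 0.08 m and y of card_2 in the frame of chest between -0.16 and 0.16 m and z of card_2 in the frame of chest between -0.005 and 0.09 m and x of card_3 in the frame of chest between -0.08 and 0.08 m and y of card_3 in the frame of chest between -0.16 and 0.16 m and z of card_3 in the frame of chest between -0.005 and 0.09 m and x of card_4 in the frame of chest between -0.08 and 0.08 m and y of card_4 in the frame of chest between -0.16 and 0.16 m and z of card_4 in the frame of chest between -0.005 and 0.09 m and x of card_5 in the frame of chest between -0.08 and 0.08 m and y of card_5 in the frame of chest between -0.16 and 0.16 m and z of card_5 in the frame of chest between -0.005 and 0.09 m and linear speed of each of clip_1, card_1, clip_2, card_2, clip_3, card_3, clip_4, card_4, clip_5, card_5, pin below 0.05 m/s and contact force between pin and the fingers below 0.2 N); the robot touches nothing.
It fails at once if a bystander (syrup) is moved more than 40 mm (distance of syrup from where it was at the start of the episode above 0.04 m).
It fails at once if a bystander (cup) is moved more than 40 mm (distance of cup from where it was at the start of the episode above 0.04 m).
It fails at once if a bystander (spoon) is moved more than 40 mm (distance of spoon from where it was at the start of the episode above 0.04 m).
It fails at once if a bystander (coaster) is moved more than 40 mm (distance of coaster from where it was at the start of the episode above 0.04 m).
It fails at once if a bystander (bowl) is moved more than 40 mm (distance of bowl from where it was at the start of the episode above 0.04 m).
Of clip_1, clip_2, clip_3, clip_4, clip_5 only 3 to 4 are there at a start; the rules pass over those that are not, and their reading is None.
At some moment in a run one of clip_1, clip_2, clip_3, clip_4, clip_5 may be knocked a few centimetres aside while the robot is not near it.
It also fails if it takes over 210 s, if anything falls off the work surface, if the arm or the gripper's body presses on something with over 40 N, if the wrist force passes 120 N, or if a joint passes its speed limit or range.

## Working session

There is one attempt and no reset: what is moved stays moved. The work goes in short steps, Python scripts to look and compute and a shell command to move; the robot and the scene stay as the last step left them, time stands still between calls to the robot, and variables do not carry over. Pictures are saved under pics/ and viewed, at most 18 in all, crops included, and the job is handed in when it is done.

```bash
mkdir -p pics
cat > h.py <<'E'
from plant import *
import numpy as np, cv2, pickle
def snap(name, tag):
    m=camera_model(name); p,d=read_camera(name)
    cv2.imwrite(f'pics/{tag}.png',p[:,:,::-1]); pickle.dump((m,p,d),open(f'pics/{tag}.pkl','wb')); return m,p,d
def load(tag): return pickle.load(open(f'pics/{tag}.pkl','rb'))
def cloud(m,d):
    K=np.array(m['K']);E=np.array(m['extrinsics']);h,w=d.shape
    u,v=np.meshgrid(np.arange(w),np.arange(h))
    xy=cv2.undistortPoints(np.stack([u,v],-1).reshape(-1,1,2).astype(np.float64),K,np.array([m['k1'],0,0,0,0.])).reshape(h,w,2)
    c=np.dstack([xy*d[...,None],d]); return (c-E[:3,3])@E[:3,:3]
def proj(m,P):
    K=np.array(m['K']);E=np.array(m['extrinsics'])
    return cv2.projectPoints(np.atleast_2d(P).astype(float),cv2.Rodrigues(E[:3,:3])[0],E[:3,3],K,np.array([m['k1'],0,0,0,0.]))[0].reshape(-1,2)
E
python3 - <<'E'
from h import *
for n in ('scene','top'):
    m,p,d=snap(n,n+'0'); E=np.array(m['extrinsics']); print(n,-E[:3,:3].T@E[:3,3],m['k1'],m['K'])
a=cv2.imread('pics/scene0.png');b=cv2.imread('pics/top0.png')
cv2.imwrite('pics/t0big.png',cv2.resize(b,(800,600),interpolation=cv2.INTER_CUBIC))
cv2.imwrite('pics/s0big.png',cv2.resize(a,(800,600),interpolation=cv2.INTER_CUBIC))
print(state())
E
```

```text
scene [0.95383372 0.52138209 0.85862091] -0.04639377220059631 [[368.50909273   0.         256.54320907]
 [  0.         368.50909273 190.93544647]
 [  0.           0.           1.        ]]
top [ 0.46176317 -0.02324661  0.98131768] -0.06721585973058586 [[369.1991718    0.         255.98348509]
 [  0.         369.1991718  197.69286911]
 [  0.           0.           1.        ]]
{'time': 0.1, 'qpos': array([ 1.17968647e+00,  3.79335879e-01,  1.73473155e+00,  2.09648962e-05,
        1.02850309e+00, -3.33253396e-02]), 'joint_velocities': array([ 2.07747822e-04, -2.52829861e-03, -9.12431169e-04, -8.00698283e-05,
       -2.31530577e-03, -2.35263578e-04]), 'effort': array([ 7.67733272e-04, -7.65030670e+01, -4.35293841e+01,  6.51960704e-02,
        3.97633261e-02,  3.93421317e-05]), 'tcp_pos': array([0.24501977, 0.65533231, 0.21336346]), 'tool_rot': array([-5.58990700e-01, -3.09123393e+00,  1.49551883e-03]), 'wrist_force': array([ 0.4696396 ,  0.31589406, -0.73737021]), 'ft_torque': array([-0.0193301 ,  0.00534348, -0.02703978]), 'grip_force': 0.0, 'width': 0.09130722167179345}
```

View pics/t0big.png

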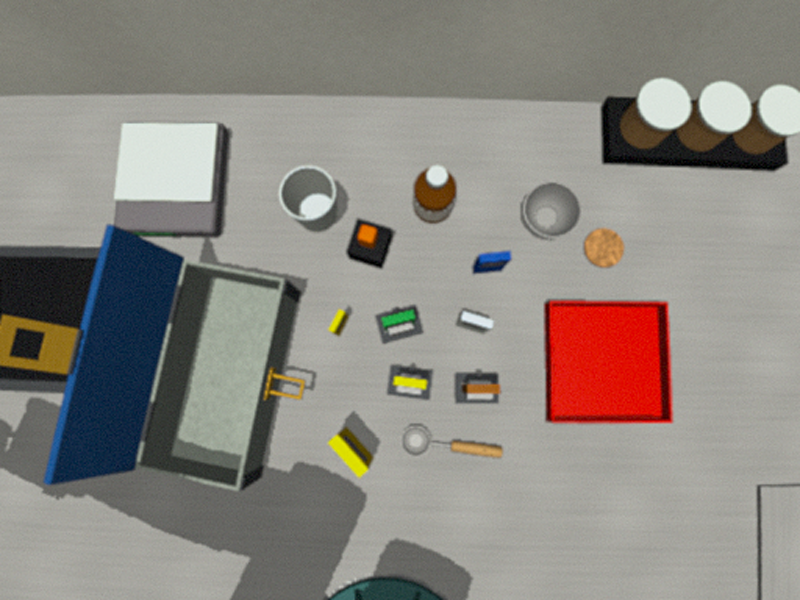

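View pics/s0big.png

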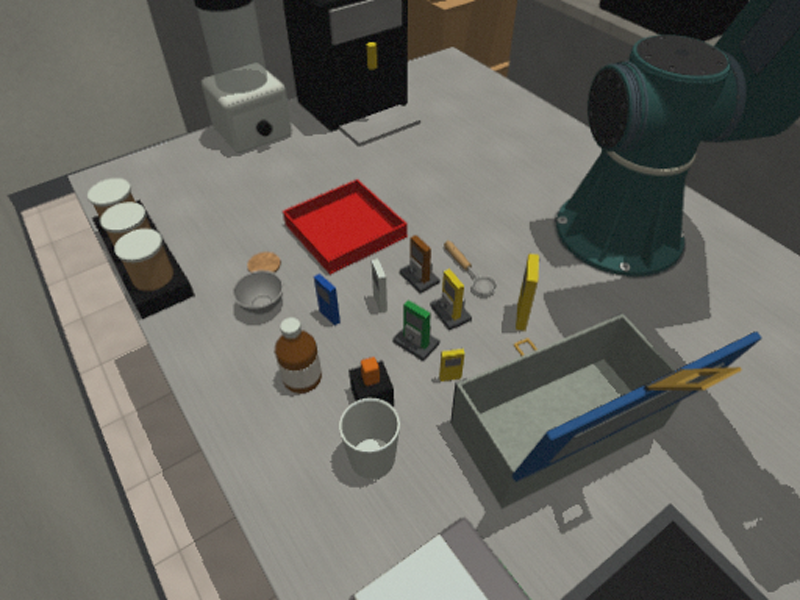

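Top view (800x600, scaled 1.5625 from the native pixels): chest at (215,375), lid leaning left, tray (608,360), pin stand (370,240). Clipped cards are green (400,320), yellow (410,382) and brown (478,388). Unclipped cards are white (475,320) and blue (492,262). There are three yellow candidates: small (338,321), large (350,452) and the clipped one (410,382). I'll check their sizes from depth.

Run:
```python
from h import *
m,p,d=load('top0'); C=cloud(m,d); s=512/800
pts=dict(green=(400,318),yclip=(410,382),brown=(482,390),white=(476,320),blue=(492,262),ysmall=(338,321),ylarge=(350,452),pin=(368,235))
for k,(u,v) in pts.items():
    u,v=int(u*s),int(v*s); r=32
    W=C[v-r:v+r,u-r:u+r].reshape(-1,3); col=p[v-r:v+r,u-r:u+r].reshape(-1,3).astype(int)
    c0=C[v-2:v+3,u-2:u+3].reshape(-1,3)
    zt=np.median(c0[:,2])
    near=np.linalg.norm(W[:,:2]-np.median(c0[:,:2],0),axis=1)<.06
    q=W[near&(W[:,2]>zt-.008)]
    R=cv2.minAreaRect(q[:,:2].astype(np.float32)*1000)
    # clip base
    b=W[near&(W[:,2]>.006)&(W[:,2]<.02)]
    print(k,'top z %.3f max %.3f'%(zt,q[:,2].max()),'n',len(q),np.round(R[0],0),np.round(R[1],0),round(R[2],1),len(b))
# chest rim, tray, stand
def planerect(u0,v0,u1,v1,z0,z1):
    W=C[int(v0*s):int(v1*s),int(u0*s):int(u1*s)].reshape(-1,3); q=W[(W[:,2]>z0)&(W[:,2]<z1)]
    R=cv2.minAreaRect(q[:,:2].astype(np.float32)*1000); return np.round(R[0],0),np.round(R[1],0),round(R[2],1),len(q)
print('tray',planerect(535,290,680,430,.035,.046))
print('stand',planerect(340,210,400,275,.052,.063))
print('chest',planerect(130,250,310,495,.118,.131))
print('staple',planerect(265,360,312,405,.07,.088))
for n,(u,v) in dict(lidTL=(108,230),lidTR=(182,258),lidBR=(134,467),lidBL=(50,481),h1=(5,320),h2=(78,340),h3=(72,375),hc=(25,343)).items(): print(n,C[int(v*s),int(u*s)].round(3))
for n,(u,v) in dict(cup=(308,195),syrup=(436,185),bowl=(550,210),coaster=(604,247),spoon=(416,438),spoonh=(500,450),redge=(225,180)).items(): print(n,C[int(v*s),int(u*s)].round(3))
```

```text
green top z 0.099 max 0.103 n 125 [558.  -6.] [14. 49.] 16.9 258
yclip top z 0.099 max 0.981 n 138 [460. -26.] [50. 14.] 83.5 293
brown top z 0.099 max 0.103 n 126 [ 453. -138.] [12. 49.] 1.5 261
white top z 0.100 max 0.103 n 129 [ 559. -127.] [50. 14.] 74.5 14
blue top z 0.091 max 0.104 n 144 [ 659. -154.] [15. 50.] 8.8 21
ysmall top z 0.076 max 0.080 n 77 [554.  90.] [11. 37.] 64.1 23
ylarge top z 0.136 max 0.142 n 286 [352.  58.] [69. 20.] 43.6 15
pin top z 0.102 max 0.106 n 110 [690.  45.] [26. 26.] 73.6 31
tray (array([ 503., -356.]), array([200., 202.]), 1.1, 655)
stand (array([691.,  46.]), array([58., 61.]), 74.1, 379)
chest (array([466., 272.]), array([168., 325.]), 80.7, 1427)
staple (array([449., 166.]), array([56., 70.]), 80.3, 173)
lidTL [0.638 0.359 0.29 ]
lidTR [0.637 0.326 0.13 ]
lidBR [0.323 0.378 0.127]
lidBL [0.327 0.407 0.287]
h1 [0.515 0.43  0.363]
h2 [0.499 0.38  0.299]
h3 [0.455 0.387 0.29 ]
hc [0.506 0.65  0.004]
cup [0.78  0.158 0.014]
syrup [ 0.755 -0.059  0.146]
bowl [ 0.765 -0.265  0.006]
coaster [ 0.7   -0.357  0.007]
spoon [ 0.368 -0.041  0.004]
spoonh [ 0.353 -0.179  0.02 ]
redge [0.804 0.307 0.011]
```

The depth settles card_4. The clipped yellow has a 50x14 mm top at z 0.100, the small one is 80 mm tall (37 mm wide) and the large one 140 mm tall (69 mm wide). I'll confirm that in a crop while the arm clears the lid.

```bash
python3 - <<'E'
import cv2
a=cv2.imread('pics/scene0.png')[140:270,190:360]; cv2.imwrite('pics/crop1.png',cv2.resize(a,None,fx=4.5,fy=4.5,interpolation=cv2.INTER_CUBIC))
E
python3 -m inch '[{"fingers":-1,"linear":[0,0,1],"twist":[0,0,0]},{"fingers":-1,"linear":[0,0,1],"twist":[0,0,0]},{"fingers":-1,"linear":[0,0,1],"twist":[0,0,0]},{"fingers":-1,"linear":[0,0,1],"twist":[0,0,0]},{"fingers":-1,"linear":[0,0,1],"twist":[0,0,0]},{"fingers":-1,"linear":[0,0,1],"twist":[0,0,0]},{"fingers":-1,"linear":[0,0,1],"twist":[0,0,0]}]' 30
python3 -m inch '[{"fingers":-1,"linear":[1,-1,0],"twist":[0,0,-0.67]},{"fingers":-1,"linear":[1,-1,0],"twist":[0,0,-0.67]},{"fingers":-1,"linear":[1,-1,0],"twist":[0,0,-0.67]},{"fingers":-1,"linear":[1,-1,0],"twist":[0,0,-0.67]},{"fingers":-1,"linear":[1,-1,0],"twist":[0,0,-0.67]},{"fingers":-1,"linear":[1,-1,0],"twist":[0,0,-0.67]},{"fingers":-1,"linear":[1,-1,0],"twist":[0,0,-0.67]},{"fingers":-1,"linear":[1,-1,0],"twist":[0,0,-0.67]},{"fingers":-1,"linear":[1,-1,0],"twist":[0,0,-0.67]},{"fingers":-1,"linear":[1,-1,0],"twist":[0,0,-0.67]}]'
```

```text
time: 0.68
tcp_pos: [0.2458, 0.6574, 0.4735]
tool_rot: [0.559, 3.089, 0.017]
wrist_force: [0.2, 1.5, 0.4]
width: 0.0912
grip_force: 0.0
time: 1.52
tcp_pos: [0.4976, 0.4027, 0.4632]
tool_rot: [2.044, 2.385, -0.001]
wrist_force: [0.3, 0.2, 0.3]
width: 0.0913
grip_force: 0.0
```

View pics/crop1.png

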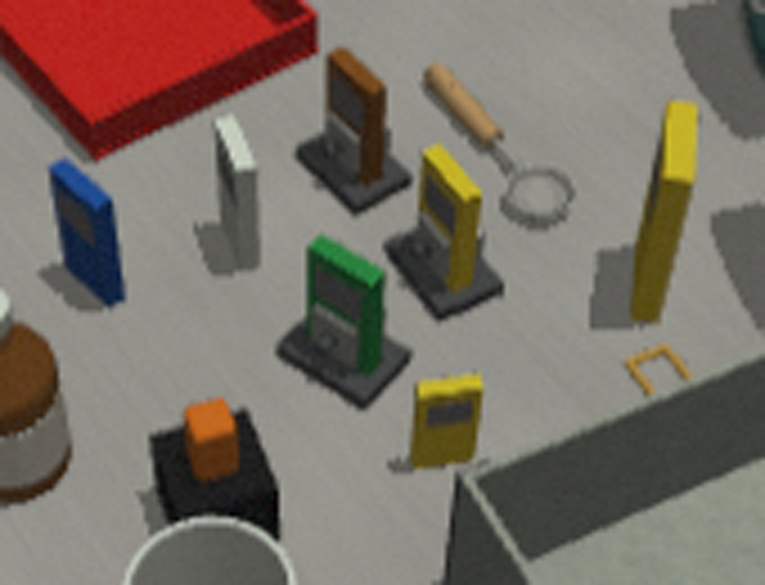

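The crop shows the clipped yellow (450,220) is the standard size. The small one (447,420) and the tall one (668,210) are look-alikes. Blue (88,230) and white (238,195) have no clip. I'll pick blue first.

```bash
python3 -m inch '[{"fingers":-1,"linear":[0.66,-1,0],"twist":[0,0,0]},{"fingers":-1,"linear":[0.66,-1,0],"twist":[0,0,0]},{"fingers":-1,"linear":[0.66,-1,0],"twist":[0,0,0]},{"fingers":-1,"linear":[0.66,-1,0],"twist":[0,0,0]},{"fingers":-1,"linear":[0.66,-1,0],"twist":[0,0,0]},{"fingers":-1,"linear":[0.66,-1,0],"twist":[0,0,0]},{"fingers":-1,"linear":[0.66,-1,0],"twist":[0,0,0]},{"fingers":-1,"linear":[0.66,-1,0],"twist":[0,0,0]}]' 30
python3 -m inch '[{"fingers":-1,"linear":[0,-1,-0.6],"twist":[0,0,0]},{"fingers":-1,"linear":[0,-1,-0.6],"twist":[0,0,0]},{"fingers":-1,"linear":[0,-1,-0.6],"twist":[0,0,0]},{"fingers":-1,"linear":[0,-1,-0.6],"twist":[0,0,0]},{"fingers":-1,"linear":[0,-1,-0.6],"twist":[0,0,0]},{"fingers":-1,"linear":[0,-1,-0.6],"twist":[0,0,0]},{"fingers":-1,"linear":[0,-1,-0.6],"twist":[0,0,0]},{"fingers":-1,"linear":[0,-1.0,-0.6],"twist":[0,0,0]},{"fingers":-1,"linear":[0,-1.0,-0.6],"twist":[0,0,0]},{"fingers":-1,"linear":[0,-1.0,-0.6],"twist":[0,0,0]}]'
python3 -m inch '[{"fingers":-1,"linear":[0,-0.24,-0.1],"twist":[0,0,0]},{"fingers":-1,"linear":[0,-0.24,-0.2],"twist":[0,0,0]},{"fingers":-1,"linear":[0,-0.24,-0.35],"twist":[0,0,0]},{"fingers":-1,"linear":[0,-0.24,-0.5],"twist":[0,0,0]},{"fingers":-1,"linear":[0,-0.24,-0.5],"twist":[0,0,0]},{"fingers":-1,"linear":[0,-0.24,-0.5],"twist":[0,0,0]}]'
python3 - <<'E'
from h import *
s=state();print(s['tcp_pos'],s['tool_rot'])
m,p,d=snap('wrist','w1'); E=np.array(m['extrinsics']); print(-E[:3,:3].T@E[:3,3])
C=cloud(m,d); q=C[(C[...,2]>.09)&(C[...,2]<.108)]; print(len(q))
R=cv2.minAreaRect(q[:,:2].astype(np.float32)*1000);print(R)
E
```

```text
time: 2.18
tcp_pos: [0.6622, 0.1516, 0.4629]
tool_rot: [2.038, 2.39, -0.002]
wrist_force: [0.3, 0.2, 0.5]
width: 0.0915
grip_force: 0.0
time: 3.02
tcp_pos: [0.6603, -0.0937, 0.314]
tool_rot: [-2.036, -2.393, -0.0]
wrist_force: [0.5, 0.3, 0.5]
width: 0.0911
grip_force: 0.0
time: 3.52
tcp_pos: [0.66, -0.1529, 0.1888]
tool_rot: [-2.033, -2.392, 0.001]
wrist_force: [0.5, -0.2, 0.6]
width: 0.0914
grip_force: 0.0
[ 0.65999553 -0.15290682  0.18878256] [-2.03303677e+00 -2.39241498e+00  1.27328474e-03]
[ 0.64870324 -0.07105504  0.35884108]
6942
((623.9381713867188, -99.9424819946289), (157.31944274902344, 347.45806884765625), 88.53115844726562)
```

View pics/w1.png

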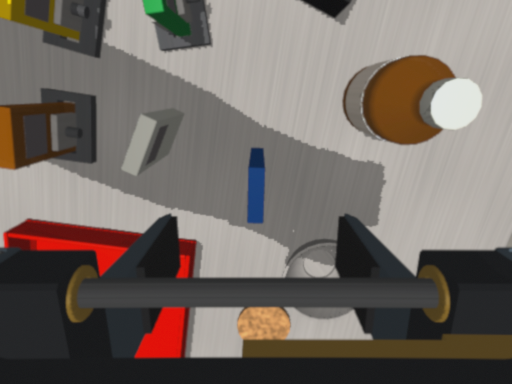

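The wrist view shows the blue card's top at about (257,185), centred between the fingers (u≈257). I'll lower, grip and lift it.

```bash
python3 -m inch '[{"fingers":-1,"linear":[0,0,-0.1],"twist":[0,0,0]},{"fingers":-1,"linear":[0,0,-0.2],"twist":[0,0,0]},{"fingers":-1,"linear":[0,0,-0.32],"twist":[0,0,0]},{"fingers":-1,"linear":[0,0,-0.42],"twist":[0,0,0]},{"fingers":-1,"linear":[0,0,-0.475],"twist":[0,0,0]},{"fingers":-1,"linear":[0,0,-0.475],"twist":[0,0,0]},{"fingers":1,"linear":[0,0,-0.475],"twist":[0,0,0]},{"fingers":1,"linear":[0,0,-0.475],"twist":[0,0,0]},{"fingers":1,"linear":[0,0,-0.475],"twist":[0,0,0]},{"fingers":1,"linear":[0,0,-0.475],"twist":[0,0,0]},{"fingers":1,"linear":[0,0,-0.475],"twist":[0,0,0]},{"fingers":1,"linear":[0,0,-0.475],"twist":[0,0,0]}]' 30
python3 -m inch '[{"fingers":1,"linear":[0,0,0],"twist":[0,0,0]},{"fingers":1,"linear":[0,0,0],"twist":[0,0,0]},{"fingers":1,"linear":[0,0,0],"twist":[0,0,0]},{"fingers":1,"linear":[0,0,0],"twist":[0,0,0]},{"fingers":1,"linear":[0,0,0],"twist":[0,0,0]},{"fingers":1,"linear":[0,0,0],"twist":[0,0,0]}]'
```

```text
time: 4.57
tcp_pos: [0.6604, -0.1544, 0.0708]
tool_rot: [2.036, 2.392, 0.0]
wrist_force: [0.6, -0.3, -0.8]
width: 0.0541
grip_force: 0.0
time: 5.07
tcp_pos: [0.6601, -0.1543, 0.0701]
tool_rot: [-2.036, -2.392, 0.0]
wrist_force: [-2.0, -0.5, -0.6]
width: 0.0141
grip_force: 6.1
```

```bash
python3 -m inch '[{"fingers":1,"linear":[0,0,0],"twist":[0,0,0]},{"fingers":1,"linear":[0,0,0.15],"twist":[0,0,0]},{"fingers":1,"linear":[0,0,0.3],"twist":[0,0,0]},{"fingers":1,"linear":[0,0,0.45],"twist":[0,0,0]},{"fingers":1,"linear":[0,0,0.6],"twist":[0,0,0]},{"fingers":1,"linear":[0,0,0.72],"twist":[0,0,0]},{"fingers":1,"linear":[0,0.1,0.72],"twist":[0,0,0]},{"fingers":1,"linear":[0,0.25,0.72],"twist":[0,0,0]},{"fingers":1,"linear":[-0.1,0.4,0.72],"twist":[0,0,-0.05]},{"fingers":1,"linear":[-0.2,0.55,0.72],"twist":[0,0,-0.1]},{"fingers":1,"linear":[-0.28,0.7,0.72],"twist":[0,0,-0.15]},{"fingers":1,"linear":[-0.28,0.85,0.72],"twist":[0,0,-0.2]}]'
python3 -m inch '[{"fingers":1,"linear":[0,0.15,0],"twist":[0,0,0]},{"fingers":1,"linear":[0,0.3,0],"twist":[0,0,0]},{"fingers":1,"linear":[0,0.45,0],"twist":[0,0,0]},{"fingers":1,"linear":[0,0.6,0],"twist":[0,0,0]},{"fingers":1,"linear":[0,0.71,0],"twist":[0,0,0]},{"fingers":1,"linear":[0,0.71,0],"twist":[0,0,0]},{"fingers":1,"linear":[0,0.71,0],"twist":[0,0,0]}]'
python3 - <<'E'
from h import *
s=state();print(s['tcp_pos'],s['tool_rot'],s['width'],s['grip_force'],s['wrist_force'])
m,p,d=snap('scene','s1'); m,p,d=snap('top','t1')
cv2.imwrite('pics/v1.png',np.hstack([cv2.imread('pics/s1.png')[90:384,100:500],cv2.imread('pics/t1.png')[90:384,0:400]]))
E
```

```text
time: 6.07
tcp_pos: [0.5874, 0.0564, 0.2499]
tool_rot: [-2.39, -2.038, 0.002]
wrist_force: [1.3, 0.6, 0.5]
width: 0.014
grip_force: 30.0
time: 6.65
tcp_pos: [0.59, 0.2342, 0.2499]
tool_rot: [-2.383, -2.047, 0.001]
wrist_force: [-0.1, -0.8, -0.9]
width: 0.0142
grip_force: 30.0
[0.59003728 0.23421396 0.2499324 ] [-2.38298876e+00 -2.04708808e+00  5.22523220e-04] 0.01418261666130915 29.99882161617279 [-0.1367919  -0.76525185 -0.88394885]
```

View pics/v1.png

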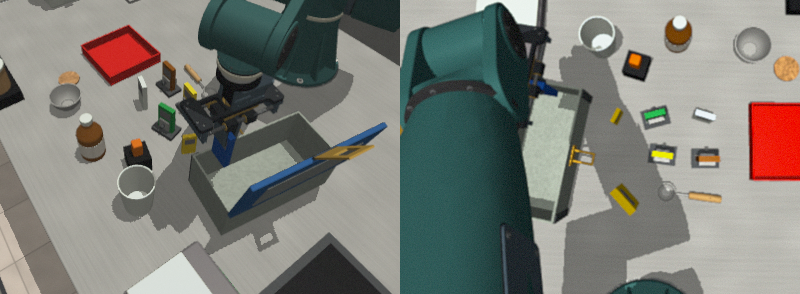

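The blue card is held above the chest's far end (left half (225,145)). I'll lower it 10 mm further from the end wall and release it with a small opening.

```bash
python3 -m inch '[{"fingers":1,"linear":[-0.04,0,-0.12],"twist":[0,0,0]},{"fingers":1,"linear":[-0.04,0,-0.26],"twist":[0,0,0]},{"fingers":1,"linear":[-0.04,0,-0.4],"twist":[0,0,0]},{"fingers":1,"linear":[-0.04,0,-0.52],"twist":[0,0,0]},{"fingers":1,"linear":[-0.04,0,-0.62],"twist":[0,0,0]},{"fingers":1,"linear":[-0.04,0,-0.67],"twist":[0,0,0]},{"fingers":1,"linear":[-0.04,0,-0.694],"twist":[0,0,0]},{"fingers":1,"linear":[-0.04,0,-0.694],"twist":[0,0,0]},{"fingers":0.47,"linear":[-0.04,0,-0.694],"twist":[0,0,0]},{"fingers":0.47,"linear":[-0.04,0,-0.694],"twist":[0,0,0]},{"fingers":0.47,"linear":[-0.04,0,-0.694],"twist":[0,0,0]},{"fingers":0.47,"linear":[-0.04,0,-0.694],"twist":[0,0,0]}]'
python3 -m inch '[{"fingers":0.47,"linear":[0,0,0.1],"twist":[0,0,0]},{"fingers":0.47,"linear":[0,0,0.2],"twist":[0,0,0]},{"fingers":0.1,"linear":[0,0,0.4],"twist":[0,0,0]},{"fingers":0.1,"linear":[0,0,0.55],"twist":[0,0,0]},{"fingers":0.1,"linear":[0,0,0.694],"twist":[0,0,0]},{"fingers":0.1,"linear":[0,-0.15,0.694],"twist":[0,0,0]},{"fingers":0.1,"linear":[0,-0.3,0.694],"twist":[0,0,0]},{"fingers":0.1,"linear":[0,-0.45,0.694],"twist":[0,0,0]},{"fingers":0.1,"linear":[0,-0.6,0.694],"twist":[0,0,0]},{"fingers":0.1,"linear":[0,-0.75,0.694],"twist":[0,0,0]},{"fingers":0.1,"linear":[-0.08,-0.9,0.694],"twist":[0,0,-0.03]},{"fingers":0.1,"linear":[-0.08,-1,0.694],"twist":[0,0,-0.07]}]'
```

```text
time: 7.75
tcp_pos: [0.5809, 0.2332, 0.0777]
tool_rot: [2.385, 2.044, 0.002]
wrist_force: [-0.1, 0.2, -0.2]
width: 0.0244
grip_force: 0.0
time: 8.75
tcp_pos: [0.5581, -0.0193, 0.2504]
tool_rot: [-2.496, -1.907, 0.001]
wrist_force: [1.4, 0.7, -1.6]
width: 0.0413
grip_force: 0.0
```

```bash
cat >> h.py <<'E'
EXP=dict(green=(.558,-.006),yclip=(.460,-.026),brown=(.453,-.138),white=(.559,-.127))
def cards(tag,names,z0=.09,z1=.108,r=.05):
    m,p,d=snap('top',tag); C=cloud(m,d)
    for k in names:
        q=C[(np.linalg.norm(C[...,:2]-np.array(EXP[k]),axis=-1)<r)&(C[...,2]>z0)&(C[...,2]<z1)]
        if len(q)<20: print(k,'n',len(q)); continue
        (x,y),(w,h),a=cv2.minAreaRect(q[:,:2].astype(np.float32)*1000)
        if w>h: a-=90
        print(k,'xy %.0f %.0f size %.0f %.0f thickdir %.1f n %d'%(x,y,w,h,a,len(q)))
E
python3 - <<'E'
from h import *
cards('t2',['white','green','yclip','brown'])
E
python3 -m inch '[{"fingers":0.1,"linear":[0,-0.15,0],"twist":[0,0,0]},{"fingers":0.1,"linear":[0,-0.3,-0.1],"twist":[0,0,0]},{"fingers":0.1,"linear":[0,-0.45,-0.2],"twist":[0,0,0]},{"fingers":0.1,"linear":[0,-0.452,-0.35],"twist":[0,0,0]},{"fingers":0.1,"linear":[0,-0.452,-0.4],"twist":[0,0,0]},{"fingers":0.1,"linear":[0,-0.452,-0.4],"twist":[0,0,0]}]'
```

```text
white xy 553 -147 size 10 14 thickdir 85.4 n 27
green n 0
yclip n 0
brown xy 454 -150 size 12 27 thickdir 1.6 n 71
time: 9.3
tcp_pos: [0.5584, -0.1296, 0.1474]
tool_rot: [-2.492, -1.906, 0.005]
wrist_force: [-0.5, 0.0, -0.5]
width: 0.0406
grip_force: 0.0
```

The top view is blocked by the arm, so I'll use the wrist camera from close by.

```bash
sed -i "s/def cards(tag,names,/def cards(tag,names,cam='top',/; s/snap('top',tag); C/snap(cam,tag); C/" h.py
python3 - <<'E'
from h import *
cards('w2',['white','green','yclip','brown'],'wrist')
print(state()['tcp_pos'])
E
```

```text
white xy 560 -128 size 50 14 thickdir -16.4 n 1285
green xy 560 -7 size 14 48 thickdir 17.0 n 1858
yclip xy 462 -27 size 50 16 thickdir -5.6 n 2212
brown xy 455 -126 size 16 24 thickdir 2.2 n 662
[ 0.55977399 -0.12940529  0.14970666]
```

```bash
python3 -m inch '[{"fingers":0.1,"linear":[0,0,-0.12],"twist":[0,0,0]},{"fingers":0.1,"linear":[0,0,-0.24],"twist":[0,0,0]},{"fingers":0.1,"linear":[0,0,-0.32],"twist":[0,0,0]},{"fingers":0.1,"linear":[0,0,-0.32],"twist":[0,0,0]},{"fingers":1,"linear":[0,0,-0.32],"twist":[0,0,0]},{"fingers":1,"linear":[0,0,-0.32],"twist":[0,0,0]},{"fingers":1,"linear":[0,0,-0.32],"twist":[0,0,0]},{"fingers":1,"linear":[0,0,-0.32],"twist":[0,0,0]},{"fingers":1,"linear":[0,0,-0.32],"twist":[0,0,0]},{"fingers":1,"linear":[0,0,-0.32],"twist":[0,0,0]},{"fingers":1,"linear":[0,0,-0.32],"twist":[0,0,0]},{"fingers":1,"linear":[0,0,-0.32],"twist":[0,0,0]}]'
python3 -m inch '[{"fingers":1,"linear":[0,0,0.15],"twist":[0,0,0]},{"fingers":1,"linear":[0,0,0.3],"twist":[0,0,0]},{"fingers":1,"linear":[0,0,0.45],"twist":[0,0,0]},{"fingers":1,"linear":[0,0,0.6],"twist":[0,0,0]},{"fingers":1,"linear":[0,0,0.72],"twist":[0,0,0]},{"fingers":1,"linear":[-0.1,0.15,0.72],"twist":[0,0,0.06]},{"fingers":1,"linear":[-0.2,0.3,0.72],"twist":[0,0,0.06]},{"fingers":1,"linear":[-0.3,0.45,0.72],"twist":[0,0,0.06]},{"fingers":1,"linear":[-0.4,0.6,0.72],"twist":[0,0,0.06]},{"fingers":1,"linear":[-0.5,0.75,0.72],"twist":[0,0,0.06]},{"fingers":1,"linear":[-0.6,0.9,0.72],"twist":[0,0,0.06]},{"fingers":1,"linear":[-0.65,1,0.72],"twist":[0,0,0.06]}]'
python3 -m inch '[{"fingers":1,"linear":[-0.03,0.15,0],"twist":[0,0,0]},{"fingers":1,"linear":[-0.06,0.3,0],"twist":[0,0,0]},{"fingers":1,"linear":[-0.1,0.45,0],"twist":[0,0,0]},{"fingers":1,"linear":[-0.12,0.6,0],"twist":[0,0,0]},{"fingers":1,"linear":[-0.12,0.6,0],"twist":[0,0,0]},{"fingers":1,"linear":[-0.12,0.6,0],"twist":[0,0,0]}]'
```

```text
time: 10.35
tcp_pos: [0.5612, -0.1301, 0.0716]
tool_rot: [2.493, 1.909, 0.002]
wrist_force: [-0.9, 2.6, 11.8]
width: 0.014
grip_force: 30.0
time: 11.35
tcp_pos: [0.3995, 0.1153, 0.2507]
tool_rot: [2.402, 2.024, 0.001]
wrist_force: [1.0, 0.2, -0.7]
width: 0.0139
grip_force: 30.0
time: 11.85
tcp_pos: [0.3706, 0.2656, 0.2505]
tool_rot: [2.398, 2.03, 0.0]
wrist_force: [-0.1, -0.6, -1.2]
width: 0.014
grip_force: 30.0
```

```bash
python3 -m inch '[{"fingers":1,"linear":[0,0,-0.12],"twist":[0,0,0]},{"fingers":1,"linear":[0,0,-0.26],"twist":[0,0,0]},{"fingers":1,"linear":[0,0,-0.4],"twist":[0,0,0]},{"fingers":1,"linear":[0,0,-0.52],"twist":[0,0,0]},{"fingers":1,"linear":[0,0,-0.62],"twist":[0,0,0]},{"fingers":1,"linear":[0,0,-0.67],"twist":[0,0,0]},{"fingers":1,"linear":[0,0,-0.69],"twist":[0,0,0]},{"fingers":1,"linear":[0,0,-0.69],"twist":[0,0,0]}]'
python3 - <<'E'
from h import *
s=state();print(s['tcp_pos'],s['tool_rot'],s['qpos'])
m,p,d=snap('scene','s2')
cv2.imwrite('pics/v2.png',cv2.resize(cv2.imread('pics/s2.png')[150:330,250:490],None,fx=2.5,fy=2.5))
E
```

```text
time: 12.52
tcp_pos: [0.3713, 0.2632, 0.0773]
tool_rot: [-2.403, -2.024, 0.002]
wrist_force: [-0.1, 0.3, -0.3]
width: 0.0138
grip_force: 30.0
[0.37130609 0.2632084  0.0773308 ] [-2.40254764e+00 -2.02404537e+00  2.13251906e-03] [ 5.65490570e-01  2.30879967e-01  2.26791725e+00 -1.44498935e-04
  6.44153727e-01  7.36204115e-01]
```

View pics/v2.png

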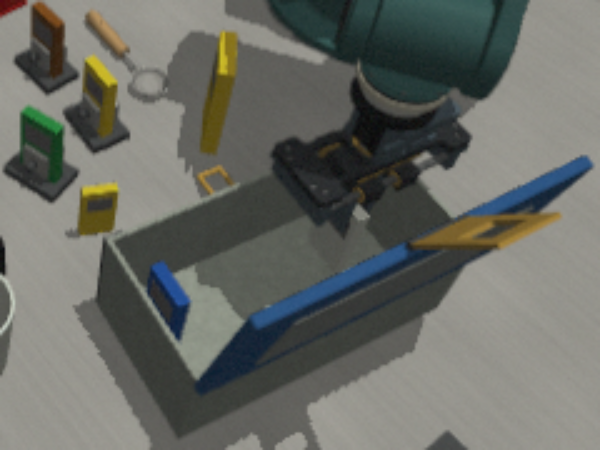

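The blue card stands at (165,300), and the white one is at the near end ready for release. Next is green.

```bash
python3 -m inch '[{"fingers":0.47,"linear":[0,0,0],"twist":[0,0,0]},{"fingers":0.47,"linear":[0,0,0],"twist":[0,0,0]},{"fingers":0.47,"linear":[0,0,0],"twist":[0,0,0]},{"fingers":0.47,"linear":[0,0,0],"twist":[0,0,0]},{"fingers":0.47,"linear":[0,0,0.1],"twist":[0,0,0]},{"fingers":0.47,"linear":[0,0,0.22],"twist":[0,0,0]},{"fingers":0.1,"linear":[0,0,0.37],"twist":[0,0,0]},{"fingers":0.1,"linear":[0,0,0.52],"twist":[0,0,0]},{"fingers":0.1,"linear":[0,0,0.69],"twist":[0,0,0]},{"fingers":0.1,"linear":[0,0,0.69],"twist":[0,0,0]}]'
python3 -m inch '[{"fingers":0.1,"linear":[0.1,-0.15,0],"twist":[0,0,0.08]},{"fingers":0.1,"linear":[0.2,-0.3,0],"twist":[0,0,0.16]},{"fingers":0.1,"linear":[0.3,-0.45,0],"twist":[0,0,0.23]},{"fingers":0.1,"linear":[0.4,-0.6,0],"twist":[0,0,0.3]},{"fingers":0.1,"linear":[0.5,-0.75,0],"twist":[0,0,0.3]},{"fingers":0.1,"linear":[0.6,-0.9,0],"twist":[0,0,0.3]},{"fingers":0.1,"linear":[0.7,-1,-0.05],"twist":[0,0,0.3]},{"fingers":0.1,"linear":[0.755,-1,-0.2],"twist":[0,0,0.3]},{"fingers":0.1,"linear":[0.755,-1,-0.35],"twist":[0,0,0.3]},{"fingers":0.1,"linear":[0.755,-1,-0.4],"twist":[0,0,0.3]},{"fingers":0.1,"linear":[0.755,-1,-0.4],"twist":[0,0,0.3]},{"fingers":0.1,"linear":[0.755,-1,-0.4],"twist":[0,0,0.3]}]'
python3 - <<'E'
from h import *
s=state();print(s['tcp_pos'],s['tool_rot'])
cards('w3',['green','yclip','brown'],'wrist')
E
```

```text
time: 13.4
tcp_pos: [0.3738, 0.2661, 0.2577]
tool_rot: [2.4, 2.025, 0.016]
wrist_force: [1.7, 0.4, 1.2]
width: 0.0408
grip_force: 0.0
time: 14.4
tcp_pos: [0.5591, 0.0143, 0.1497]
tool_rot: [-1.861, -2.528, 0.002]
wrist_force: [-0.1, 0.1, 0.0]
width: 0.0411
grip_force: 0.0
[0.55910467 0.01427532 0.14967803] [-1.86117700e+00 -2.52818206e+00  2.37547391e-03]
green xy 559 -6 size 14 50 thickdir 16.8 n 1221
yclip xy 462 -27 size 50 15 thickdir -5.7 n 1439
brown xy 451 -137 size 10 40 thickdir 9.4 n 294
```

```bash
python3 -m inch '[{"fingers":0.1,"linear":[0,-0.08,0],"twist":[0,0,0]},{"fingers":0.1,"linear":[0,-0.08,-0.1],"twist":[0,0,0]},{"fingers":0.1,"linear":[0,-0.08,-0.22],"twist":[0,0,0]},{"fingers":0.1,"linear":[0,-0.08,-0.32],"twist":[0,0,0]},{"fingers":0.1,"linear":[0,-0.08,-0.32],"twist":[0,0,0]},{"fingers":1,"linear":[0,-0.08,-0.32],"twist":[0,0,0]},{"fingers":1,"linear":[0,-0.08,-0.32],"twist":[0,0,0]},{"fingers":1,"linear":[0,-0.08,-0.32],"twist":[0,0,0]},{"fingers":1,"linear":[0,-0.08,-0.32],"twist":[0,0,0]},{"fingers":1,"linear":[0,-0.08,-0.32],"twist":[0,0,0]},{"fingers":1,"linear":[0,-0.08,-0.32],"twist":[0,0,0]},{"fingers":1,"linear":[0,-0.08,-0.32],"twist":[0,0,0]}]' 35
python3 -m inch '[{"fingers":1,"linear":[0,0,0],"twist":[0,0,0]},{"fingers":1,"linear":[0,0,0.05],"twist":[0,0,0]},{"fingers":1,"linear":[0,0,0.1],"twist":[0,0,0]},{"fingers":1,"linear":[0,0,0.2],"twist":[0,0,0]},{"fingers":1,"linear":[0,0,0.3],"twist":[0,0,0]},{"fingers":1,"linear":[0,0,0.42],"twist":[0,0,0]},{"fingers":1,"linear":[0,0,0.56],"twist":[0,0,0]},{"fingers":1,"linear":[0,0,0.72],"twist":[0,0,0]},{"fingers":1,"linear":[0,0,0.72],"twist":[0,0,0]},{"fingers":1,"linear":[0,0,0.72],"twist":[0,0,0]},{"fingers":1,"linear":[0,0,0.72],"twist":[0,0,0]}]'
python3 - <<'E'
from h import *
s=state();print(s['tcp_pos'],s['wrist_force'],s['width'])
m,p,d=snap('scene','s3')
cv2.imwrite('pics/v3.png',cv2.resize(cv2.imread('pics/s3.png')[90:330,150:450],None,fx=2.4,fy=2.4))
E
```

```text
time: 15.45
tcp_pos: [0.5607, -0.0057, 0.0714]
tool_rot: [1.861, 2.529, 0.001]
wrist_force: [-3.3, 0.9, 10.7]
width: 0.0139
grip_force: 35.0
time: 16.37
tcp_pos: [0.5593, -0.0057, 0.2502]
tool_rot: [-1.862, -2.53, 0.0]
wrist_force: [-0.7, 0.3, -4.3]
width: 0.0135
grip_force: 35.0
[ 0.55931098 -0.00569096  0.25017953] [-0.65279347  0.3139341  -4.30702197] 0.013536900679563502
```

View pics/v3.png

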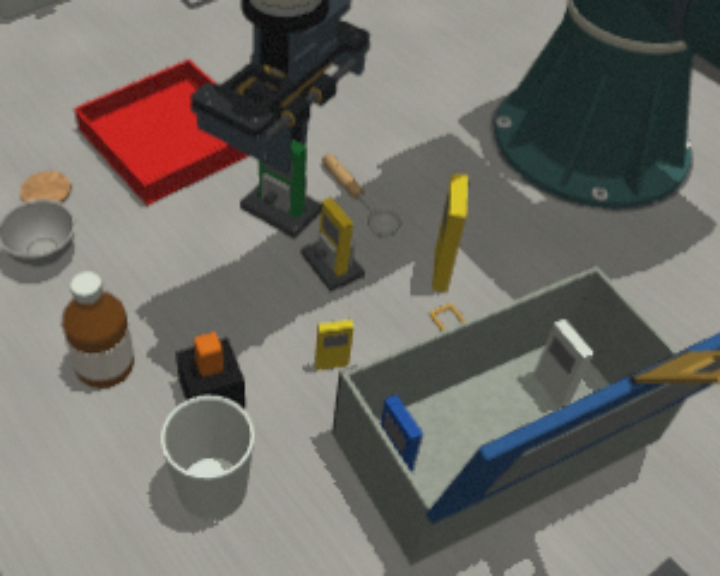

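Green's clip hangs on (wrist z -4.3 N), so it is sound. Blue and white both stand in the chest. Green goes to the chest y≈-66 slot.

```bash
python3 -m inch '[{"fingers":1,"linear":[0,0.12,0],"twist":[0,0,-0.05]},{"fingers":1,"linear":[0,0.26,0],"twist":[0,0,-0.1]},{"fingers":1,"linear":[-0.05,0.4,0],"twist":[0,0,-0.16]},{"fingers":1,"linear":[-0.08,0.55,0],"twist":[0,0,-0.22]},{"fingers":1,"linear":[-0.12,0.7,0],"twist":[0,0,-0.28]},{"fingers":1,"linear":[-0.12,0.82,0],"twist":[0,0,-0.3]},{"fingers":1,"linear":[-0.12,0.92,0],"twist":[0,0,-0.3]},{"fingers":1,"linear":[-0.12,1,0],"twist":[0,0,-0.3]},{"fingers":1,"linear":[-0.12,1,0],"twist":[0,0,-0.3]},{"fingers":1,"linear":[-0.12,1,0],"twist":[0,0,-0.3]},{"fingers":1,"linear":[-0.12,1,0],"twist":[0,0,-0.3]}]'
python3 -m inch '[{"fingers":1,"linear":[0,0,-0.12],"twist":[0,0,0]},{"fingers":1,"linear":[0,0,-0.26],"twist":[0,0,0]},{"fingers":1,"linear":[0,0,-0.4],"twist":[0,0,0]},{"fingers":1,"linear":[0,0,-0.5],"twist":[0,0,0]},{"fingers":1,"linear":[0,0,-0.58],"twist":[0,0,0]},{"fingers":1,"linear":[0,0,-0.65],"twist":[0,0,0]},{"fingers":1,"linear":[0,0,-0.69],"twist":[0,0,0]},{"fingers":1,"linear":[0,0,-0.69],"twist":[0,0,0]},{"fingers":1,"linear":[0,0,-0.69],"twist":[0,0,0]}]'
python3 -m inch '[{"fingers":0.47,"linear":[0,0,0],"twist":[0,0,0]},{"fingers":0.47,"linear":[0,0,0],"twist":[0,0,0]},{"fingers":0.47,"linear":[0,0,0],"twist":[0,0,0]},{"fingers":0.47,"linear":[0,0,0],"twist":[0,0,0]},{"fingers":0.47,"linear":[0,0,0.1],"twist":[0,0,0]},{"fingers":0.47,"linear":[0,0,0.22],"twist":[0,0,0]},{"fingers":0.1,"linear":[0,0,0.37],"twist":[0,0,0]},{"fingers":0.1,"linear":[0,0,0.52],"twist":[0,0,0]},{"fingers":0.1,"linear":[0,0,0.69],"twist":[0,0,0]},{"fingers":0.1,"linear":[0,0,0.69],"twist":[0,0,0]}]'
```

```text
time: 17.33
tcp_pos: [0.5292, 0.2437, 0.2489]
tool_rot: [-2.401, -2.026, 0.004]
wrist_force: [0.1, -0.8, -3.6]
width: 0.0136
grip_force: 35.0
time: 18.08
tcp_pos: [0.5299, 0.2436, 0.0774]
tool_rot: [-2.402, -2.024, 0.001]
wrist_force: [0.7, -0.2, -3.7]
width: 0.0134
grip_force: 35.0
time: 18.92
tcp_pos: [0.533, 0.2456, 0.2584]
tool_rot: [2.399, 2.024, 0.016]
wrist_force: [1.4, 0.8, 1.6]
width: 0.041
grip_force: 0.0
```

```bash
python3 -m inch '[{"fingers":0.1,"linear":[0,-0.12,0],"twist":[0,0,0.045]},{"fingers":0.1,"linear":[-0.05,-0.27,0],"twist":[0,0,0.045]},{"fingers":0.1,"linear":[-0.1,-0.42,0],"twist":[0,0,0.045]},{"fingers":0.1,"linear":[-0.15,-0.57,0],"twist":[0,0,0.045]},{"fingers":0.1,"linear":[-0.2,-0.72,0],"twist":[0,0,0.045]},{"fingers":0.1,"linear":[-0.27,-0.86,0],"twist":[0,0,0.045]},{"fingers":0.1,"linear":[-0.27,-1,-0.05],"twist":[0,0,0.045]},{"fingers":0.1,"linear":[-0.27,-1,-0.2],"twist":[0,0,0.045]},{"fingers":0.1,"linear":[-0.27,-1,-0.35],"twist":[0,0,0.045]},{"fingers":0.1,"linear":[-0.27,-1,-0.4],"twist":[0,0,0.045]},{"fingers":0.1,"linear":[-0.27,-1,-0.4],"twist":[0,0,0.045]},{"fingers":0.1,"linear":[-0.27,-1,-0.4],"twist":[0,0,0.045]}]'
python3 - <<'E'
from h import *
s=state();print(s['tcp_pos'],s['tool_rot'])
cards('w4',['yclip','brown'],'wrist')
E
```

```text
time: 19.92
tcp_pos: [0.4623, -0.0057, 0.1502]
tool_rot: [-2.328, -2.109, 0.001]
wrist_force: [0.9, 0.3, -0.4]
width: 0.0411
grip_force: 0.0
[ 0.46231406 -0.00572503  0.1502204 ] [-2.32780376e+00 -2.10883066e+00  9.93807941e-04]
yclip xy 462 -27 size 50 14 thickdir -5.9 n 1193
brown xy 455 -118 size 14 12 thickdir -89.4 n 221
```

```bash
python3 -m inch '[{"fingers":0.1,"linear":[0,-0.085,0],"twist":[0,0,0]},{"fingers":0.1,"linear":[0,-0.085,-0.1],"twist":[0,0,0]},{"fingers":0.1,"linear":[0,-0.085,-0.22],"twist":[0,0,0]},{"fingers":0.1,"linear":[0,-0.085,-0.32],"twist":[0,0,0]},{"fingers":0.1,"linear":[0,-0.085,-0.32],"twist":[0,0,0]},{"fingers":1,"linear":[0,-0.085,-0.32],"twist":[0,0,0]},{"fingers":1,"linear":[0,-0.085,-0.32],"twist":[0,0,0]},{"fingers":1,"linear":[0,-0.085,-0.32],"twist":[0,0,0]},{"fingers":1,"linear":[0,-0.085,-0.32],"twist":[0,0,0]},{"fingers":1,"linear":[0,-0.085,-0.32],"twist":[0,0,0]},{"fingers":1,"linear":[0,-0.085,-0.32],"twist":[0,0,0]},{"fingers":1,"linear":[0,-0.085,-0.32],"twist":[0,0,0]}]' 35
python3 -m inch '[{"fingers":1,"linear":[0,0,0],"twist":[0,0,0]},{"fingers":1,"linear":[0,0,0.05],"twist":[0,0,0]},{"fingers":1,"linear":[0,0,0.1],"twist":[0,0,0]},{"fingers":1,"linear":[0,0,0.2],"twist":[0,0,0]},{"fingers":1,"linear":[0,0,0.3],"twist":[0,0,0]},{"fingers":1,"linear":[0,0,0.42],"twist":[0,0,0]},{"fingers":1,"linear":[0,0,0.56],"twist":[0,0,0]},{"fingers":1,"linear":[0,0,0.72],"twist":[0,0,0]},{"fingers":1,"linear":[0,0,0.72],"twist":[0,0,0]},{"fingers":1,"linear":[0,0,0.72],"twist":[0,0,0]},{"fingers":1,"linear":[0,0,0.72],"twist":[0,0,0]}]'
python3 - <<'E'
from h import *
m,p,d=snap('scene','s4')
cv2.imwrite('pics/v4.png',cv2.resize(cv2.imread('pics/s4.png')[90:330,150:450],None,fx=2.4,fy=2.4))
E
```

```text
time: 20.97
tcp_pos: [0.463, -0.027, 0.0711]
tool_rot: [2.328, 2.109, 0.001]
wrist_force: [-2.7, 1.4, 12.2]
width: 0.0141
grip_force: 35.0
time: 21.88
tcp_pos: [0.4618, -0.0269, 0.2494]
tool_rot: [-2.328, -2.109, 0.001]
wrist_force: [-0.9, 0.4, -4.1]
width: 0.0139
grip_force: 35.0
```

View pics/v4.png

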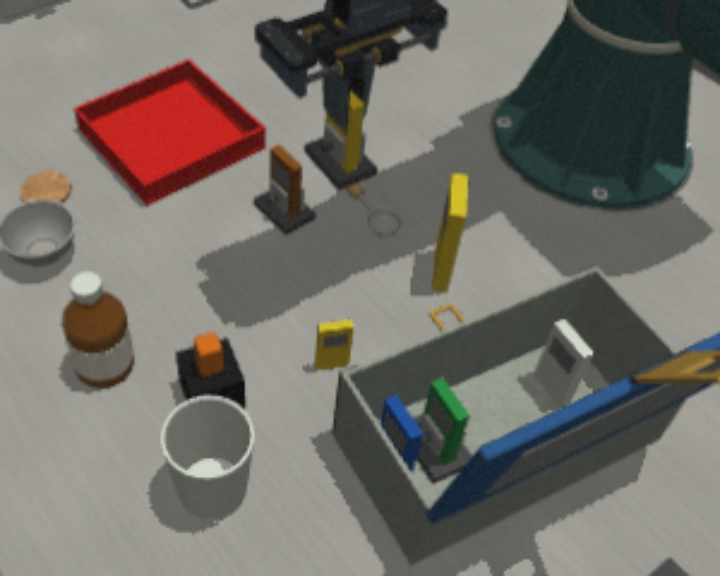

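Yellow's clip also hangs on (-4.1 N), so it is sound. I'll place it at the chest y≈-6 slot.

```bash
python3 -m inch '[{"fingers":1,"linear":[0,0.12,0],"twist":[0,0,-0.04]},{"fingers":1,"linear":[0,0.26,0],"twist":[0,0,-0.04]},{"fingers":1,"linear":[0.03,0.4,0],"twist":[0,0,-0.04]},{"fingers":1,"linear":[0.03,0.55,0],"twist":[0,0,-0.04]},{"fingers":1,"linear":[0.03,0.7,0],"twist":[0,0,-0.04]},{"fingers":1,"linear":[0.03,0.82,0],"twist":[0,0,-0.04]},{"fingers":1,"linear":[0.03,0.92,0],"twist":[0,0,-0.04]},{"fingers":1,"linear":[0.03,1,0],"twist":[0,0,-0.04]},{"fingers":1,"linear":[0.03,1,0],"twist":[0,0,-0.04]}]'
python3 -m inch '[{"fingers":1,"linear":[0,0.08,0],"twist":[0,0,0]},{"fingers":1,"linear":[0,0.12,0],"twist":[0,0,0]},{"fingers":1,"linear":[0,0.12,0],"twist":[0,0,0]},{"fingers":1,"linear":[0,0.12,-0.12],"twist":[0,0,0]},{"fingers":1,"linear":[0,0.12,-0.26],"twist":[0,0,0]},{"fingers":1,"linear":[0,0.12,-0.4],"twist":[0,0,0]},{"fingers":1,"linear":[0,0.12,-0.5],"twist":[0,0,0]},{"fingers":1,"linear":[0,0.12,-0.58],"twist":[0,0,0]},{"fingers":1,"linear":[0,0.12,-0.65],"twist":[0,0,0]},{"fingers":1,"linear":[0,0.12,-0.69],"twist":[0,0,0]},{"fingers":1,"linear":[0,0.12,-0.69],"twist":[0,0,0]},{"fingers":1,"linear":[0,0.12,-0.69],"twist":[0,0,0]}]'
python3 -m inch '[{"fingers":0.47,"linear":[0,0,0],"twist":[0,0,0]},{"fingers":0.47,"linear":[0,0,0],"twist":[0,0,0]},{"fingers":0.47,"linear":[0,0,0],"twist":[0,0,0]},{"fingers":0.47,"linear":[0,0,0],"twist":[0,0,0]},{"fingers":0.47,"linear":[0,0,0.1],"twist":[0,0,0]},{"fingers":0.47,"linear":[0,0,0.22],"twist":[0,0,0]},{"fingers":0.1,"linear":[0,0,0.37],"twist":[0,0,0]},{"fingers":0.1,"linear":[0,0,0.52],"twist":[0,0,0]},{"fingers":0.1,"linear":[0,0,0.69],"twist":[0,0,0]},{"fingers":0.1,"linear":[0,0,0.69],"twist":[0,0,0]}]'
python3 -m inch '[{"fingers":0.1,"linear":[0,-0.12,0],"twist":[0,0,0.1]},{"fingers":0.1,"linear":[0,-0.27,0],"twist":[0,0,0.1]},{"fingers":0.1,"linear":[0,-0.42,0],"twist":[0,0,0.1]},{"fingers":0.1,"linear":[0,-0.57,0],"twist":[0,0,0.1]},{"fingers":0.1,"linear":[-0.06,-0.72,0],"twist":[0,0,0.1]},{"fingers":0.1,"linear":[-0.06,-0.86,0],"twist":[0,0,0.1]},{"fingers":0.1,"linear":[-0.06,-1,0],"twist":[0,0,0.1]},{"fingers":0.1,"linear":[-0.06,-1,0],"twist":[0,0,0.1]},{"fingers":0.1,"linear":[-0.06,-1,0],"twist":[0,0,0.1]},{"fingers":0.1,"linear":[-0.06,-1,0],"twist":[0,0,0.1]}]'
python3 - <<'E'
from h import *
s=state();print(s['tcp_pos'],s['tool_rot'])
cards('w5',['brown'],'wrist',r=.1)
E
```

```text
time: 22.68
tcp_pos: [0.469, 0.2256, 0.2482]
tool_rot: [-2.39, -2.037, 0.004]
wrist_force: [-0.2, 0.1, -3.5]
width: 0.0136
grip_force: 35.0
time: 23.68
tcp_pos: [0.4698, 0.2524, 0.0773]
tool_rot: [-2.393, -2.035, 0.002]
wrist_force: [1.0, -0.2, -2.9]
width: 0.0136
grip_force: 35.0
time: 24.52
tcp_pos: [0.4729, 0.2546, 0.2581]
tool_rot: [2.391, 2.034, 0.016]
wrist_force: [1.2, 1.3, 0.5]
width: 0.0411
grip_force: 0.0
time: 25.35
tcp_pos: [0.455, 0.0033, 0.2503]
tool_rot: [2.227, 2.216, 0.001]
wrist_force: [-0.4, -0.3, -0.7]
width: 0.0411
grip_force: 0.0
[0.45495327 0.00326248 0.25025373] [2.22692245e+00 2.21574264e+00 5.33215308e-04]
brown xy 455 -139 size 14 49 thickdir 1.0 n 142
```

```bash
python3 -m inch '[{"fingers":0.1,"linear":[0,-0.15,0],"twist":[0,0,0.015]},{"fingers":0.1,"linear":[0,-0.3,-0.1],"twist":[0,0,0.015]},{"fingers":0.1,"linear":[0,-0.45,-0.2],"twist":[0,0,0.015]},{"fingers":0.1,"linear":[0,-0.57,-0.3],"twist":[0,0,0.015]},{"fingers":0.1,"linear":[0,-0.57,-0.4],"twist":[0,0,0.015]},{"fingers":0.1,"linear":[0,-0.57,-0.4],"twist":[0,0,0.015]},{"fingers":0.1,"linear":[0,-0.57,-0.4],"twist":[0,0,0.015]}]'
python3 - <<'E'
from h import *
s=state();print(s['tcp_pos'],s['tool_rot'])
cards('w6',['brown'],'wrist',r=.08)
E
```

```text
time: 25.98
tcp_pos: [0.4544, -0.1383, 0.1495]
tool_rot: [-2.197, -2.241, 0.002]
wrist_force: [0.7, -1.0, 0.9]
width: 0.0411
grip_force: 0.0
[ 0.45437859 -0.13828456  0.14953919] [-2.19714852e+00 -2.24133408e+00  1.93267147e-03]
brown xy 455 -139 size 14 50 thickdir 1.4 n 1280
```

```bash
python3 -m inch '[{"fingers":0.1,"linear":[0,0,-0.1],"twist":[0,0,0]},{"fingers":0.1,"linear":[0,0,-0.22],"twist":[0,0,0]},{"fingers":0.1,"linear":[0,0,-0.32],"twist":[0,0,0]},{"fingers":0.1,"linear":[0,0,-0.32],"twist":[0,0,0]},{"fingers":1,"linear":[0,0,-0.32],"twist":[0,0,0]},{"fingers":1,"linear":[0,0,-0.32],"twist":[0,0,0]},{"fingers":1,"linear":[0,0,-0.32],"twist":[0,0,0]},{"fingers":1,"linear":[0,0,-0.32],"twist":[0,0,0]},{"fingers":1,"linear":[0,0,-0.32],"twist":[0,0,0]},{"fingers":1,"linear":[0,0,-0.32],"twist":[0,0,0]},{"fingers":1,"linear":[0,0,-0.32],"twist":[0,0,0]},{"fingers":1,"linear":[0,0,-0.32],"twist":[0,0,0]}]' 35
python3 -m inch '[{"fingers":1,"linear":[0,0,0.03],"twist":[0,0,0]},{"fingers":1,"linear":[0,0,0.07],"twist":[0,0,0]},{"fingers":1,"linear":[0,0,0.12],"twist":[0,0,0]},{"fingers":1,"linear":[0,0,0.2],"twist":[0,0,0]},{"fingers":1,"linear":[0,0,0.3],"twist":[0,0,0]},{"fingers":1,"linear":[0,0,0.42],"twist":[0,0,0]},{"fingers":1,"linear":[0,0,0.56],"twist":[0,0,0]},{"fingers":1,"linear":[0,0,0.72],"twist":[0,0,0]},{"fingers":1,"linear":[0,0,0.72],"twist":[0,0,0]},{"fingers":1,"linear":[0,0,0.72],"twist":[0,0,0]},{"fingers":1,"linear":[0,0,0.72],"twist":[0,0,0]}]'
python3 - <<'E'
from h import *
m,p,d=snap('scene','s5')
cv2.imwrite('pics/v5.png',cv2.resize(cv2.imread('pics/s5.png')[90:330,150:450],None,fx=2.4,fy=2.4))
E
```

```text
time: 27.03
tcp_pos: [0.4556, -0.1396, 0.0714]
tool_rot: [2.199, 2.242, 0.001]
wrist_force: [-2.7, 2.6, 14.5]
width: 0.0141
grip_force: 35.0
time: 27.95
tcp_pos: [0.4545, -0.1394, 0.2503]
tool_rot: [2.2, 2.242, 0.0]
wrist_force: [-0.6, 0.8, -1.1]
width: 0.0136
grip_force: 35.0
```

View pics/v5.png

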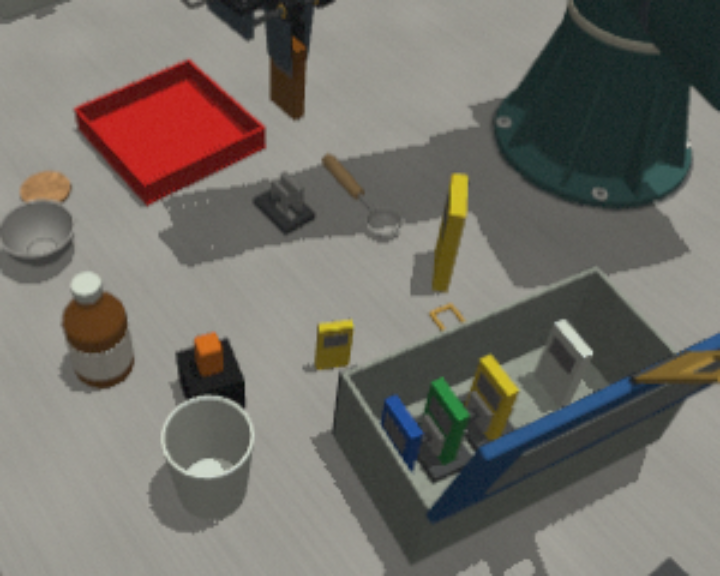

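The brown card came up alone (-1.1 N) and the clip stayed at (285,205), so it is weak. The card goes to the chest y≈44 slot, then I'll return for the clip.

```bash
python3 -m inch '[{"fingers":1,"linear":[0,0.12,0],"twist":[0,0,-0.06]},{"fingers":1,"linear":[0,0.26,0],"twist":[0,0,-0.115]},{"fingers":1,"linear":[-0.05,0.4,0],"twist":[0,0,-0.115]},{"fingers":1,"linear":[-0.1,0.55,0],"twist":[0,0,-0.115]},{"fingers":1,"linear":[-0.137,0.7,0],"twist":[0,0,-0.115]},{"fingers":1,"linear":[-0.137,0.85,0],"twist":[0,0,-0.115]},{"fingers":1,"linear":[-0.137,1,0],"twist":[0,0,-0.115]},{"fingers":1,"linear":[-0.137,1,0],"twist":[0,0,-0.115]},{"fingers":1,"linear":[-0.137,1,0],"twist":[0,0,-0.115]}]'
python3 -m inch '[{"fingers":1,"linear":[0,0.15,0],"twist":[0,0,0]},{"fingers":1,"linear":[0,0.3,0],"twist":[0,0,0]},{"fingers":1,"linear":[0,0.45,0],"twist":[0,0,0]},{"fingers":1,"linear":[0,0.6,0],"twist":[0,0,0]},{"fingers":1,"linear":[0,0.6,0],"twist":[0,0,0]},{"fingers":1,"linear":[0,0.6,0],"twist":[0,0,0]}]'
python3 -m inch '[{"fingers":1,"linear":[0,0,-0.12],"twist":[0,0,0]},{"fingers":1,"linear":[0,0,-0.26],"twist":[0,0,0]},{"fingers":1,"linear":[0,0,-0.4],"twist":[0,0,0]},{"fingers":1,"linear":[0,0,-0.5],"twist":[0,0,0]},{"fingers":1,"linear":[0,0,-0.58],"twist":[0,0,0]},{"fingers":1,"linear":[0,0,-0.65],"twist":[0,0,0]},{"fingers":1,"linear":[0,0,-0.69],"twist":[0,0,0]},{"fingers":1,"linear":[0,0,-0.69],"twist":[0,0,0]},{"fingers":1,"linear":[0,0,-0.69],"twist":[0,0,0]}]'
python3 -m inch '[{"fingers":0.47,"linear":[0,0,0],"twist":[0,0,0]},{"fingers":0.47,"linear":[0,0,0],"twist":[0,0,0]},{"fingers":0.47,"linear":[0,0,0],"twist":[0,0,0]},{"fingers":0.47,"linear":[0,0,0],"twist":[0,0,0]},{"fingers":0.47,"linear":[0,0,0.1],"twist":[0,0,0]},{"fingers":0.47,"linear":[0,0,0.22],"twist":[0,0,0]},{"fingers":0.1,"linear":[0,0,0.37],"twist":[0,0,0]},{"fingers":0.1,"linear":[0,0,0.52],"twist":[0,0,0]},{"fingers":0.1,"linear":[0,0,0.69],"twist":[0,0,0]},{"fingers":0.1,"linear":[0,0,0.69],"twist":[0,0,0]}]'
python3 -m inch '[{"fingers":-0.5,"linear":[0,-0.12,0],"twist":[0,0,0.06]},{"fingers":-0.5,"linear":[0,-0.27,0],"twist":[0,0,0.115]},{"fingers":-0.5,"linear":[0.06,-0.42,0],"twist":[0,0,0.115]},{"fingers":-0.5,"linear":[0.137,-0.57,0],"twist":[0,0,0.115]},{"fingers":-0.5,"linear":[0.137,-0.72,0],"twist":[0,0,0.115]},{"fingers":-0.5,"linear":[0.137,-0.86,0],"twist":[0,0,0.115]},{"fingers":-0.5,"linear":[0.137,-1,0],"twist":[0,0,0.115]},{"fingers":-0.5,"linear":[0.137,-1,0],"twist":[0,0,0.115]},{"fingers":-0.5,"linear":[0.137,-1,0],"twist":[0,0,0.115]}]'
python3 -m inch '[{"fingers":-0.5,"linear":[0,-0.15,0],"twist":[0,0,0]},{"fingers":-0.5,"linear":[0,-0.3,0],"twist":[0,0,0]},{"fingers":-0.5,"linear":[0,-0.45,-0.1],"twist":[0,0,0]},{"fingers":-0.5,"linear":[0,-0.6,-0.2],"twist":[0,0,0]},{"fingers":-0.5,"linear":[0,-0.6,-0.3],"twist":[0,0,0]},{"fingers":-0.5,"linear":[0,-0.6,-0.4],"twist":[0,0,0]},{"fingers":-0.5,"linear":[0,-0.6,-0.4],"twist":[0,0,0]},{"fingers":-0.5,"linear":[0,-0.6,-0.4],"twist":[0,0,0]}]'
python3 - <<'E'
from h import *
s=state();print(s['tcp_pos'],s['tool_rot'])
cards('w7',['brown'],'wrist',z0=.035,z1=.06,r=.1)
cards('w7b',['brown'],'wrist',z0=.006,z1=.06,r=.1)
E
```

```text
time: 28.75
tcp_pos: [0.4196, 0.1119, 0.2489]
tool_rot: [-2.389, -2.039, 0.004]
wrist_force: [0.3, -0.2, -1.5]
width: 0.0137
grip_force: 35.0
time: 29.25
tcp_pos: [0.4204, 0.2605, 0.249]
tool_rot: [-2.392, -2.037, 0.004]
wrist_force: [-0.6, -0.4, -0.3]
width: 0.0137
grip_force: 35.0
time: 30.0
tcp_pos: [0.4207, 0.2591, 0.0773]
tool_rot: [-2.395, -2.033, 0.002]
wrist_force: [-0.0, -0.8, 0.3]
width: 0.0135
grip_force: 35.0
time: 30.83
tcp_pos: [0.4235, 0.2622, 0.2579]
tool_rot: [2.392, 2.034, 0.016]
wrist_force: [1.0, -0.2, 0.9]
width: 0.0408
grip_force: 0.0
time: 31.58
tcp_pos: [0.4549, 0.0093, 0.2504]
tool_rot: [2.203, 2.239, 0.001]
wrist_force: [0.2, 1.3, 0.1]
width: 0.0683
grip_force: 0.0
time: 32.25
tcp_pos: [0.4546, -0.1383, 0.1498]
tool_rot: [-2.197, -2.242, 0.001]
wrist_force: [0.3, -0.2, 0.7]
width: 0.0683
grip_force: 0.0
[ 0.45455553 -0.13833325  0.14977308] [-2.19720022e+00 -2.24208879e+00  1.48638738e-03]
brown xy 458 -139 size 39 40 thickdir 0.7 n 977
brown xy 417 -136 size 128 81 thickdir -88.9 n 3883
```

View pics/w7.png

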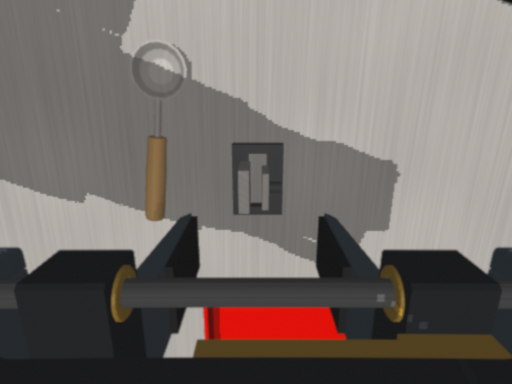

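The weak clip is directly below (base at u 233–283, v 143–214; jaws at u 240–271) and hasn't moved. I'll grip it across the jaws and carry it to the tray.

```bash
python3 -m inch '[{"fingers":-0.5,"linear":[0,0,-0.15],"twist":[0,0,0]},{"fingers":-0.5,"linear":[0,0,-0.3],"twist":[0,0,0]},{"fingers":-0.5,"linear":[0,0,-0.42],"twist":[0,0,0]},{"fingers":-0.5,"linear":[0,0,-0.5],"twist":[0,0,0]},{"fingers":-0.5,"linear":[0,0,-0.5],"twist":[0,0,0]},{"fingers":1,"linear":[0,0,-0.5],"twist":[0,0,0]},{"fingers":1,"linear":[0,0,-0.5],"twist":[0,0,0]},{"fingers":1,"linear":[0,0,-0.5],"twist":[0,0,0]},{"fingers":1,"linear":[0,0,-0.5],"twist":[0,0,0]},{"fingers":1,"linear":[0,0,-0.5],"twist":[0,0,0]},{"fingers":1,"linear":[0,0,-0.5],"twist":[0,0,0]},{"fingers":1,"linear":[0,0,-0.5],"twist":[0,0,0]}]' 35
python3 -m inch '[{"fingers":1,"linear":[0,0,0],"twist":[0,0,0]},{"fingers":1,"linear":[0,0,0],"twist":[0,0,0]},{"fingers":1,"linear":[0,0,0],"twist":[0,0,0]},{"fingers":1,"linear":[0,0,0.05],"twist":[0,0,0]},{"fingers":1,"linear":[0,0,0.1],"twist":[0,0,0]},{"fingers":1,"linear":[0,0,0.2],"twist":[0,0,0]},{"fingers":1,"linear":[0,0,0.3],"twist":[0,0,0]},{"fingers":1,"linear":[0,0,0.42],"twist":[0,0,0]},{"fingers":1,"linear":[0,0,0.5],"twist":[0,0,0]},{"fingers":1,"linear":[0,0,0.5],"twist":[0,0,0]}]'
```

```text
time: 33.35
tcp_pos: [0.4543, -0.1394, 0.0255]
tool_rot: [-2.199, -2.242, 0.001]
wrist_force: [-25.7, -3.0, 42.3]
width: 0.0249
grip_force: 33.2
time: 34.18
tcp_pos: [0.4569, -0.1402, 0.1539]
tool_rot: [2.196, 2.239, 0.004]
wrist_force: [1.9, -0.3, -2.0]
width: 0.0227
grip_force: 35.0
```

```bash
python3 -m inch '[{"fingers":1,"linear":[0,-0.12,0],"twist":[0,0,0]},{"fingers":1,"linear":[0.05,-0.27,0],"twist":[0,0,0]},{"fingers":1,"linear":[0.1,-0.42,0],"twist":[0,0,0]},{"fingers":1,"linear":[0.15,-0.57,0],"twist":[0,0,0]},{"fingers":1,"linear":[0.18,-0.72,0],"twist":[0,0,0]},{"fingers":1,"linear":[0.18,-0.87,0],"twist":[0,0,0]},{"fingers":1,"linear":[0.18,-0.87,0],"twist":[0,0,0]},{"fingers":1,"linear":[0.18,-0.87,0],"twist":[0,0,0]}]'
python3 -m inch '[{"fingers":1,"linear":[0,0,-0.12],"twist":[0,0,0]},{"fingers":1,"linear":[0,0,-0.24],"twist":[0,0,0]},{"fingers":1,"linear":[0,0,-0.36],"twist":[0,0,0]},{"fingers":1,"linear":[0,0,-0.43],"twist":[0,0,0]},{"fingers":1,"linear":[0,0,-0.46],"twist":[0,0,0]},{"fingers":1,"linear":[0,0,-0.46],"twist":[0,0,0]},{"fingers":-0.3,"linear":[0,0,-0.46],"twist":[0,0,0]},{"fingers":-0.3,"linear":[0,0,-0.46],"twist":[0,0,0]},{"fingers":-0.3,"linear":[0,0,-0.46],"twist":[0,0,0]},{"fingers":-0.3,"linear":[0,0,-0.46],"twist":[0,0,0]},{"fingers":-0.3,"linear":[0,0,-0.46],"twist":[0,0,0]},{"fingers":-0.3,"linear":[0,0,-0.46],"twist":[0,0,0]}]'
python3 -m inch '[{"fingers":-0.3,"linear":[0,0,0.1],"twist":[0,0,0]},{"fingers":-0.3,"linear":[0,0,0.2],"twist":[0,0,0]},{"fingers":-0.3,"linear":[0,0,0.35],"twist":[0,0,0]},{"fingers":-0.3,"linear":[0,0,0.5],"twist":[0,0,0]},{"fingers":-0.3,"linear":[0,0,0.65],"twist":[0,0,0]},{"fingers":-0.3,"linear":[0,0,0.8],"twist":[0,0,0]},{"fingers":-0.3,"linear":[0,0,0.9],"twist":[0,0,0]},{"fingers":-0.3,"linear":[0,0,1],"twist":[0,0,0]},{"fingers":-0.3,"linear":[0,0,1],"twist":[0,0,0]},{"fingers":-0.3,"linear":[0,0,1],"twist":[0,0,0]}]'
python3 - <<'E'
from h import *
m,p,d=snap('scene','s6'); m,p,d=snap('top','t6'); C=cloud(m,d)
a=cv2.resize(cv2.imread('pics/s6.png')[100:330,170:450],(400,330)); b=cv2.resize(cv2.imread('pics/t6.png')[100:340,0:460],(400,330))
cv2.imwrite('pics/v6.png',np.hstack([a,b]))
# lid geometry + chest rim
L=p.astype(int); blue=(L[...,2]>L[...,0]+30)&(L[...,2]>L[...,1]+15)
q=C[blue&(C[...,2]>.12)&(C[...,1]>.28)&(C[...,0]<.75)]
c=q.mean(0); u,s,vt=np.linalg.svd(q-c,full_matrices=False); print(len(q),c,vt[2],q.min(0),q.max(0))
cx=np.array([.162,.987]); r=(q[:,:2]-[.466,.272])@cx
print('lid chest-x vs z', np.polyfit(q[:,2],r,1))
br=(L[...,0]>120)&(L[...,2]<80)&(L[...,1]>70)
q=C[br&(C[...,2]>.2)&(C[...,1]>.3)]; r=(q[:,:2]-[.466,.272])@cx; t=(q[:,:2]-[.466,.272])@np.array([-.987,.162])
print('hasp',len(q),r.min(),r.max(),q[:,2].min(),q[:,2].max(),np.polyfit(r,q[:,2],1),np.percentile(t,[2,98]))
E
```

```text
time: 34.85
tcp_pos: [0.4991, -0.3581, 0.1484]
tool_rot: [-2.201, -2.239, 0.0]
wrist_force: [0.2, -0.0, -2.7]
width: 0.0231
grip_force: 35.0
time: 35.85
tcp_pos: [0.5001, -0.3572, 0.0358]
tool_rot: [2.199, 2.242, 0.0]
wrist_force: [0.1, 0.9, 0.5]
width: 0.058
grip_force: 0.0
time: 36.68
tcp_pos: [0.5003, -0.3573, 0.2867]
tool_rot: [2.198, 2.241, 0.001]
wrist_force: [-0.2, -0.5, -0.3]
width: 0.0593
grip_force: 0.0
8203 [0.4790222  0.36884224 0.22252203] [-0.15950924 -0.97013374  0.18274936] [0.31960262 0.32513795 0.12423138] [0.64509347 0.41574197 0.29562028]
lid chest-x vs z [0.18565624 0.05638028]
hasp 1057 0.11415033822222871 0.16831182814200998 0.2942415015750604 0.3666196443652273 [1.36304571 0.13859177] [-0.02637879  0.02727773]
```

View pics/v6.png

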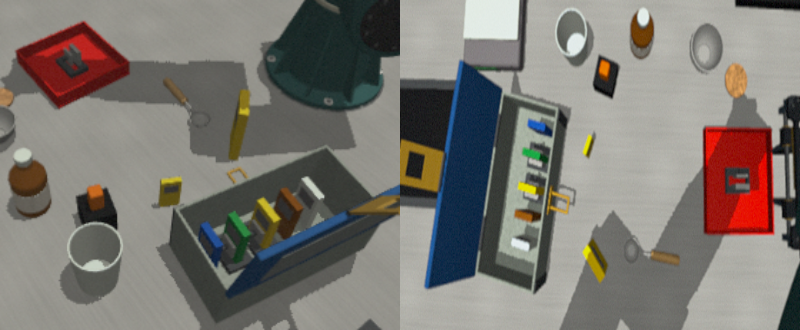

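Everything is sorted. In the right half, the blue, green, yellow, brown and white cards stand in the chest and the weak clip is in the tray at (738,180). The fit gives the lid at about 1.75 rad and the hasp pointing back and up beyond its edge. Next I go over and behind the lid with the fingers shut.

```bash
python3 -m inch '[{"fingers":1,"linear":[-0.1,0,0.16],"twist":[0,0,0.07]},{"fingers":1,"linear":[-0.2,0,0.32],"twist":[0,0,0.14]},{"fingers":1,"linear":[-0.3,0,0.48],"twist":[0,0,0.21]},{"fingers":1,"linear":[-0.36,0,0.64],"twist":[0,0,0.28]},{"fingers":1,"linear":[-0.36,0,0.8],"twist":[0,0,0.35]},{"fingers":1,"linear":[-0.36,0,0.9],"twist":[0,0,0.42]},{"fingers":1,"linear":[-0.36,0,0.9],"twist":[0,0,0.44]},{"fingers":1,"linear":[-0.36,0,0.9],"twist":[0,0,0.44]}]' 20
python3 -m inch '[{"fingers":1,"linear":[0,0.15,0],"twist":[0,0,0.07]},{"fingers":1,"linear":[0,0.3,0],"twist":[0,0,0.14]},{"fingers":1,"linear":[0,0.45,0],"twist":[0,0,0.21]},{"fingers":1,"linear":[0,0.6,0],"twist":[0,0,0.28]},{"fingers":1,"linear":[0,0.75,0],"twist":[0,0,0.35]},{"fingers":1,"linear":[0,0.9,0],"twist":[0,0,0.42]},{"fingers":1,"linear":[0,1,0],"twist":[0,0,0.445]},{"fingers":1,"linear":[0,1,0],"twist":[0,0,0.445]},{"fingers":1,"linear":[0,1,0],"twist":[0,0,0.445]}]'
python3 -m inch '[{"fingers":1,"linear":[0,0.15,0],"twist":[0,0,0]},{"fingers":1,"linear":[0,0.3,0],"twist":[0,0,0]},{"fingers":1,"linear":[0,0.45,0],"twist":[0,0,0]},{"fingers":1,"linear":[0,0.6,0],"twist":[0,0,0]},{"fingers":1,"linear":[0,0.75,0],"twist":[0,0,0]},{"fingers":1,"linear":[0,0.9,0],"twist":[0,0,0]},{"fingers":1,"linear":[0,1,0],"twist":[0,0,0]},{"fingers":1,"linear":[0,1,0],"twist":[0,0,0]},{"fingers":1,"linear":[0,1,0],"twist":[0,0,0]}]'
python3 -m inch '[{"fingers":1,"linear":[0,0.15,0],"twist":[0,0,0]},{"fingers":1,"linear":[0,0.3,0],"twist":[0,0,0]},{"fingers":1,"linear":[0,0.45,0],"twist":[0,0,0]},{"fingers":1,"linear":[0,0.6,0],"twist":[0,0,0]},{"fingers":1,"linear":[0,0.75,0],"twist":[0,0,0]},{"fingers":1,"linear":[0,0.9,0],"twist":[0,0,0]},{"fingers":1,"linear":[0,1,0],"twist":[0,0,0]},{"fingers":1,"linear":[0,1,0],"twist":[0,0,0]},{"fingers":1,"linear":[0,1,0],"twist":[0,0,0]}]'
python3 - <<'E'
from h import *
s=state();print(s['tcp_pos'],s['tool_rot'])
c=np.array([.466,.272]);print((s['tcp_pos'][:2]-c)@np.array([[.162,-.987],[.987,.162]]))
E
```

```text
time: 37.45
tcp_pos: [0.4101, -0.3574, 0.5112]
tool_rot: [1.308, 2.855, -0.001]
wrist_force: [0.2, 0.2, -1.1]
width: 0.0084
grip_force: 0.0
time: 38.2
tcp_pos: [0.4097, -0.106, 0.5082]
tool_rot: [-0.252, -3.129, -0.001]
wrist_force: [-0.9, -0.3, -0.3]
width: 0.0005
grip_force: 0.0
time: 38.95
tcp_pos: [0.4102, 0.1432, 0.5087]
tool_rot: [-0.253, -3.129, 0.002]
wrist_force: [-0.6, -0.4, -0.9]
width: 0.0005
grip_force: 0.0
time: 39.7
tcp_pos: [0.4109, 0.3924, 0.5088]
tool_rot: [-0.255, -3.13, 0.003]
wrist_force: [0.7, -1.1, 0.7]
width: 0.0004
grip_force: 0.0
[0.41087947 0.39238251 0.5087667 ] [-2.54834242e-01 -3.12975906e+00  3.11818266e-03]
[0.10988801 0.07390593]
```

```bash
python3 -m inch '[{"fingers":1,"linear":[0,0.12,0],"twist":[0,0,0]},{"fingers":1,"linear":[0,0.24,0],"twist":[0,0,0]},{"fingers":1,"linear":[0,0.24,-0.1],"twist":[0,0,0]},{"fingers":1,"linear":[0,0.24,-0.24],"twist":[0,0,0]},{"fingers":1,"linear":[0,0.24,-0.38],"twist":[0,0,0]},{"fingers":1,"linear":[0,0.24,-0.52],"twist":[0,0,0]},{"fingers":1,"linear":[0,0.24,-0.66],"twist":[0,0,0]},{"fingers":1,"linear":[0,0.24,-0.8],"twist":[0,0,0]},{"fingers":1,"linear":[0,0.24,-0.92],"twist":[0,0,0]},{"fingers":1,"linear":[0,0.24,-1],"twist":[0,0,0]},{"fingers":1,"linear":[0,0.24,-1],"twist":[0,0,0]},{"fingers":1,"linear":[0,0.24,-1],"twist":[0,0,0]}]'
python3 - <<'E'
from h import *
s=state();t=s['tcp_pos']
c=np.array([.466,.272]);M=np.array([[.162,.987],[-.987,.162]]);a=M@(t[:2]-c);print(a,s['wrist_force'])
# rows in shares of .25 relative to now
for X,Z in [(140,250),(129.5,251),(106,255),(70.8,253.5),(33.9,241),(7,222),(-14,198),(-29,169),(-36,137),(-36,134)]:
    w=c+M.T@np.array([X/1000,a[1]]); print(X,Z,np.round((np.r_[w,Z/1000]-t)/.25,2))
snap('scene','s7'); cv2.imwrite('pics/v7.png',cv2.resize(cv2.imread('pics/s7.png')[100:384,230:512],None,fx=2,fy=2))
E
```

```text
time: 40.7
tcp_pos: [0.4107, 0.4513, 0.26]
tool_rot: [-0.257, -3.13, 0.002]
wrist_force: [0.3, 0.9, 0.6]
width: 0.0006
grip_force: 0.0
[0.16796593 0.08364436] [0.33745024 0.88926789 0.64081923]
140 250 [-0.02 -0.11 -0.04]
129.5 251 [-0.03 -0.15 -0.04]
106 255 [-0.04 -0.24 -0.02]
70.8 253.5 [-0.06 -0.38 -0.03]
33.9 241 [-0.09 -0.53 -0.08]
7 222 [-0.1  -0.64 -0.15]
-14 198 [-0.12 -0.72 -0.25]
-29 169 [-0.13 -0.78 -0.36]
-36 137 [-0.13 -0.8  -0.49]
-36 134 [-0.13 -0.8  -0.5 ]
```

View pics/v7.png

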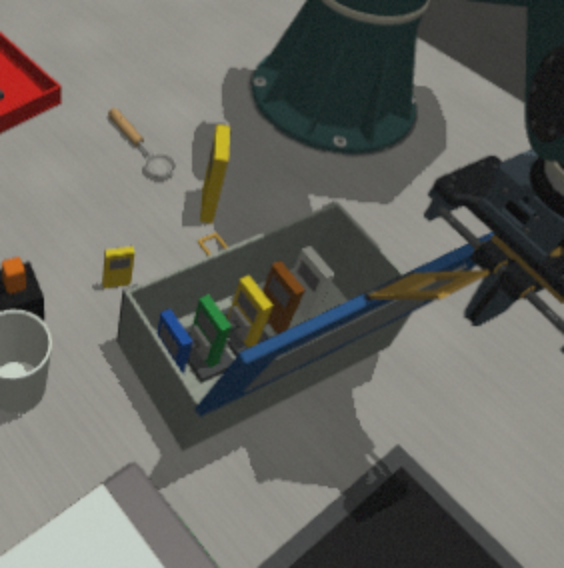

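The fingers are behind the lid at (490,290), clear of the hasp. I'll push along the arc.

```bash
python3 -m inch '[{"fingers":1,"linear":[-0.01,-0.05,-0.04],"twist":[0,0,0]},{"fingers":1,"linear":[-0.02,-0.1,-0.04],"twist":[0,0,0]},{"fingers":1,"linear":[-0.03,-0.14,-0.04],"twist":[0,0,0]},{"fingers":1,"linear":[-0.03,-0.18,-0.03],"twist":[0,0,0]},{"fingers":1,"linear":[-0.04,-0.22,-0.03],"twist":[0,0,0]},{"fingers":1,"linear":[-0.04,-0.26,-0.02],"twist":[0,0,0]},{"fingers":1,"linear":[-0.05,-0.3,-0.02],"twist":[0,0,0]},{"fingers":1,"linear":[-0.06,-0.34,-0.03],"twist":[0,0,0]},{"fingers":1,"linear":[-0.06,-0.38,-0.03],"twist":[0,0,0]},{"fingers":1,"linear":[-0.06,-0.38,-0.03],"twist":[0,0,0]}]'
python3 -m inch '[{"fingers":1,"linear":[-0.01,-0.05,-0.01],"twist":[0,0,0]},{"fingers":1,"linear":[-0.02,-0.1,-0.03],"twist":[0,0,0]},{"fingers":1,"linear":[-0.03,-0.15,-0.05],"twist":[0,0,0]},{"fingers":1,"linear":[-0.03,-0.19,-0.08],"twist":[0,0,0]},{"fingers":1,"linear":[-0.04,-0.23,-0.1],"twist":[0,0,0]},{"fingers":1,"linear":[-0.04,-0.26,-0.12],"twist":[0,0,0]},{"fingers":1,"linear":[-0.05,-0.29,-0.16],"twist":[0,0,0]},{"fingers":1,"linear":[-0.05,-0.32,-0.19],"twist":[0,0,0]},{"fingers":1,"linear":[-0.06,-0.34,-0.22],"twist":[0,0,0]},{"fingers":1,"linear":[-0.06,-0.34,-0.22],"twist":[0,0,0]}]'
python3 - <<'E'
from h import *
s=state();print(s['tcp_pos'],s['wrist_force'])
m,p,d=snap('scene','s8'); cv2.imwrite('pics/v8.png',cv2.resize(cv2.imread('pics/s8.png')[100:384,230:512],None,fx=2,fy=2))
E
```

```text
time: 41.58
tcp_pos: [0.3943, 0.356, 0.2522]
tool_rot: [-0.254, -3.13, 0.002]
wrist_force: [0.1, 0.2, 0.3]
width: 0.0007
grip_force: 0.0
time: 42.42
tcp_pos: [0.3787, 0.2716, 0.1957]
tool_rot: [-0.254, -3.129, 0.003]
wrist_force: [-0.4, -0.5, -0.4]
width: 0.0005
grip_force: 0.0
[0.37865975 0.27155519 0.19572138] [-0.43819172 -0.51761682 -0.38090487]
```

View pics/v8.png

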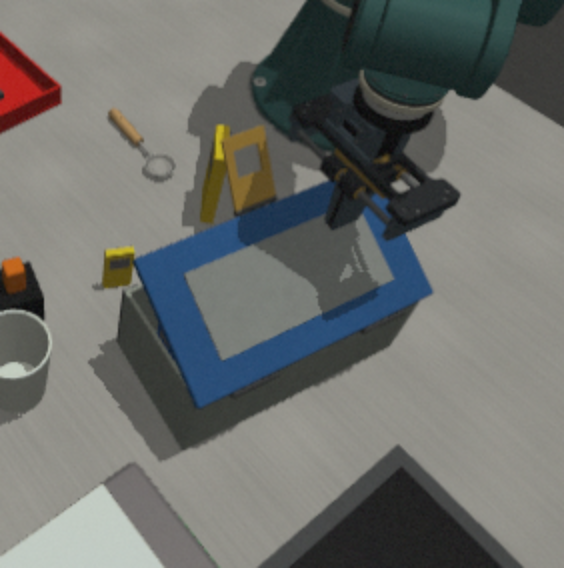

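The lid is nearly closed and the hasp stands up at (248,170). I'll press the lid shut.

```bash
python3 -m inch '[{"fingers":1,"linear":[0,-0.02,-0.04],"twist":[0,0,0]},{"fingers":1,"linear":[-0.01,-0.04,-0.08],"twist":[0,0,0]},{"fingers":1,"linear":[-0.01,-0.06,-0.12],"twist":[0,0,0]},{"fingers":1,"linear":[-0.01,-0.07,-0.16],"twist":[0,0,0]},{"fingers":1,"linear":[-0.02,-0.08,-0.2],"twist":[0,0,0]},{"fingers":1,"linear":[-0.02,-0.08,-0.23],"twist":[0,0,0]},{"fingers":1,"linear":[-0.02,-0.08,-0.24],"twist":[0,0,0]},{"fingers":1,"linear":[-0.02,-0.08,-0.245],"twist":[0,0,0]},{"fingers":1,"linear":[-0.02,-0.08,-0.245],"twist":[0,0,0]},{"fingers":1,"linear":[-0.02,-0.08,-0.245],"twist":[0,0,0]}]'
```

```text
time: 43.3
tcp_pos: [0.3741, 0.2524, 0.137]
tool_rot: [-0.252, -3.129, 0.004]
wrist_force: [-15.7, -13.2, 35.6]
width: 0.0007
grip_force: 18.0
```

The lid sits on the rim (tip z 0.137, 36 N). I'll rise and move in front of the chest, then measure the hasp.

```bash
python3 -m inch '[{"fingers":1,"linear":[0,0,0.12],"twist":[0,0,0]},{"fingers":1,"linear":[0,0,0.26],"twist":[0,0,0]},{"fingers":1,"linear":[0,0,0.4],"twist":[0,0,0]},{"fingers":1,"linear":[0,0,0.55],"twist":[0,0,0]},{"fingers":1,"linear":[0,0,0.55],"twist":[0,0,0]},{"fingers":1,"linear":[0,0,0.55],"twist":[0,0,0]}]'
python3 - <<'E'
from h import *
s=state();print(s['tcp_pos'],s['wrist_force'])
c=np.array([.466,.272]);M=np.array([[.162,.987],[-.987,.162]])
for n in ('scene','wrist'):
    m,p,d=snap(n,n+'9'); C=cloud(m,d); L=p.astype(int)
    q=C[(d>0)&(L[...,0]>L[...,2]+50)&(C[...,2]>.1)]; a=(q[:,:2]-c)@M.T
    k=(abs(a[:,1])<.05)&(a[:,0]<-.04)&(a[:,0]>-.22); a=a[k]; z=q[k][:,2]
    if k.sum(): print(n,k.sum(),'x',np.percentile(a[:,0],[2,98]),'y',np.percentile(a[:,1],[2,98]),'z',np.percentile(z,[2,98]))
    q=C[(d>0)&(L[...,2]>L[...,0]+30)&(C[...,2]>.1)&(C[...,1]>.1)]; print('lid z',np.percentile(q[:,2],[2,50,98]) if len(q) else 0)
E
```

```text
time: 43.8
tcp_pos: [0.3758, 0.2537, 0.2757]
tool_rot: [0.253, 3.128, 0.004]
wrist_force: [-0.1, -0.5, -1.5]
width: 0.0003
grip_force: 0.0
[0.37580371 0.2537139  0.27566302] [-0.07510765 -0.5045527  -1.46234349]
scene 499 x [-0.16733231 -0.09521889] y [-0.02818337  0.02578937] z [0.13410079 0.17158702]
lid z [0.13244042 0.13559562 0.13837543]
wrist 1480 x [-0.16833485 -0.09537518] y [-0.002897    0.02748496] z [0.13446035 0.17201482]
lid z [0.13433556 0.13615822 0.13767126]
```

Lid flat at z 0.136; the hasp sticks forward and up 26° (tip at chest x −168, z 0.172). I'll press its side strip down.

```bash
python3 -m inch '[{"fingers":1,"linear":[0.1,-0.12,0],"twist":[0,0,0]},{"fingers":1,"linear":[0.2,-0.25,0],"twist":[0,0,0]},{"fingers":1,"linear":[0.3,-0.38,0],"twist":[0,0,0]},{"fingers":1,"linear":[0.37,-0.48,0],"twist":[0,0,0]},{"fingers":1,"linear":[0.37,-0.48,0],"twist":[0,0,0]},{"fingers":1,"linear":[0.37,-0.48,-0.1],"twist":[0,0,0]},{"fingers":1,"linear":[0.37,-0.48,-0.2],"twist":[0,0,0]},{"fingers":1,"linear":[0.37,-0.48,-0.3],"twist":[0,0,0]},{"fingers":1,"linear":[0.37,-0.48,-0.3],"twist":[0,0,0]}]'
python3 -m inch '[{"fingers":1,"linear":[0,0,-0.06],"twist":[0,0,0]},{"fingers":1,"linear":[0,0,-0.12],"twist":[0,0,0]},{"fingers":1,"linear":[0,0,-0.18],"twist":[0,0,0]},{"fingers":1,"linear":[0,0,-0.24],"twist":[0,0,0]},{"fingers":1,"linear":[0,0,-0.3],"twist":[0,0,0]},{"fingers":1,"linear":[0,0,-0.36],"twist":[0,0,0]},{"fingers":1,"linear":[0,0,-0.4],"twist":[0,0,0]},{"fingers":1,"linear":[0,0,-0.42],"twist":[0,0,0]},{"fingers":1,"linear":[0,0,-0.42],"twist":[0,0,0]}]'
python3 - <<'E'
from h import *
s=state();t=s['tcp_pos']; c=np.array([.466,.272]);M=np.array([[.162,.987],[-.987,.162]]);a=M@(t[:2]-c);print(t,a,s['wrist_force'])
E
```

```text
time: 44.65
tcp_pos: [0.4639, 0.1324, 0.1935]
tool_rot: [-0.253, -3.123, 0.004]
wrist_force: [-1.4, 0.3, -1.5]
width: 0.0006
grip_force: 0.0
time: 45.4
tcp_pos: [0.4668, 0.1331, 0.0932]
tool_rot: [-0.253, -3.13, 0.001]
wrist_force: [-0.2, 0.8, 0.1]
width: 0.0002
grip_force: 0.0
[0.46678998 0.1330655  0.09324669] [-0.13700038 -0.0232871 ] [-0.17303065  0.76586545  0.09925963]
```

```bash
python3 -m inch '[{"fingers":1,"linear":[0,0.02,0],"twist":[0,0,0]},{"fingers":1,"linear":[0.01,0.04,0],"twist":[0,0,0]},{"fingers":1,"linear":[0.01,0.06,0],"twist":[0,0,0]},{"fingers":1,"linear":[0.01,0.08,0],"twist":[0,0,0]},{"fingers":1,"linear":[0.02,0.1,0],"twist":[0,0,0]},{"fingers":1,"linear":[0.02,0.115,0],"twist":[0,0,0]},{"fingers":1,"linear":[0.02,0.125,0],"twist":[0,0,0]},{"fingers":1,"linear":[0.02,0.125,0],"twist":[0,0,0]},{"fingers":1,"linear":[0.02,0.125,0],"twist":[0,0,0]}]'
python3 - <<'E'
from h import *
s=state();t=s['tcp_pos']; c=np.array([.466,.272]);M=np.array([[.162,.987],[-.987,.162]]);a=M@(t[:2]-c);print(t,a,s['wrist_force'])
E
```

```text
time: 46.15
tcp_pos: [0.4727, 0.1645, 0.094]
tool_rot: [0.253, 3.131, -0.0]
wrist_force: [1.4, -4.3, -0.8]
width: 0.0004
grip_force: 1.6
[0.47266682 0.16445121 0.09401436] [-0.10507063 -0.02400305] [ 1.38907261 -4.29054283 -0.77655679]
```

```bash
python3 -m inch '[{"fingers":1,"linear":[0,0.01,0],"twist":[0,0,0]},{"fingers":1,"linear":[0,0.012,0],"twist":[0,0,0]},{"fingers":1,"linear":[0,0.012,0],"twist":[0,0,0]},{"fingers":1,"linear":[0,-0.06,0],"twist":[0,0,0]},{"fingers":1,"linear":[0,-0.15,0],"twist":[0,0,0]},{"fingers":1,"linear":[0,-0.2,0.1],"twist":[0,0,0]},{"fingers":1,"linear":[0,-0.25,0.25],"twist":[0,0,0]},{"fingers":1,"linear":[0.1,-0.4,0.4],"twist":[0,0,0]},{"fingers":1,"linear":[0.2,-0.55,0.5],"twist":[0,0,0]},{"fingers":1,"linear":[0.3,-0.7,0.5],"twist":[0,0,0]},{"fingers":1,"linear":[0.4,-0.8,0.5],"twist":[0,0,0]},{"fingers":1,"linear":[0.4,-0.8,0.5],"twist":[0,0,0]}]'
python3 - <<'E'
from h import *
print(state()['tcp_pos'])
c=np.array([.466,.272]);M=np.array([[.162,.987],[-.987,.162]])
m,p,d=snap('scene','s10'); C=cloud(m,d); L=p.astype(int)
q=C[(d>0)&(L[...,0]>L[...,2]+50)&(C[...,2]>.02)]; a=(q[:,:2]-c)@M.T
k=(abs(a[:,1])<.05)&(a[:,0]<-.06)&(a[:,0]>-.2); a=a[k]; z=q[k][:,2]
print(k.sum(),'x',np.percentile(a[:,0],[1,50,99]),'y',np.percentile(a[:,1],[2,98]),'z',np.percentile(z,[1,99]))
for k2 in ('pin','yl'): pass
u=proj(m,[.448,.16,.08])[0].astype(int);print(u)
cv2.imwrite('pics/v9.png',cv2.resize(cv2.imread('pics/s10.png')[u[1]-70:u[1]+70,u[0]-90:u[0]+90],None,fx=4,fy=4,interpolation=cv2.INTER_CUBIC))
m,p,d=snap('top','t10'); C=cloud(m,d); 
q=C[(np.linalg.norm(C[...,:2]-[.69,.045],axis=-1)<.025)&(C[...,2]>.09)]; print('pin',len(q),cv2.minAreaRect(q[:,:2].astype(np.float32)*1000),q[:,2].max())
a=(C[...,:2]-c)@M.T; k=(C[...,2]>.068)&(C[...,2]<.088)&(abs(a[...,1])<.04)&(a[...,0]<-.1)&(a[...,0]>-.15)
a=a[k]; print('staple',k.sum(),a.min(0),a.max(0))
E
```

```text
time: 47.15
tcp_pos: [0.5753, -0.0386, 0.2207]
tool_rot: [0.255, 3.128, -0.0]
wrist_force: [-0.3, 0.2, 0.2]
width: 0.0007
grip_force: 0.0
[ 0.57531009 -0.03859597  0.22067092]
26 x [-0.13223695 -0.12904905 -0.09917628] y [-0.02008581  0.01087511] z [0.07359691 0.12150185]
[337 222]Traceback (most recent call last):
  File "<stdin>", line 12, in <module>
    return umr_maximum(a, axis, None, out, keepdims, initial, where)
ValueError: zero-size array to reduction operation maximum which has no identity
```

View pics/v9.png

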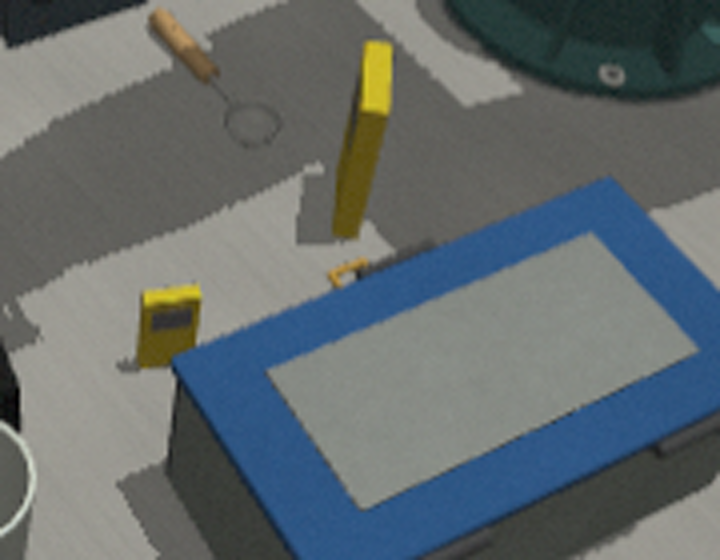

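The hasp is down and the staple's end pokes out at (348,272). Next is the pin: I'll turn so the fingers close along chest y, and move over the stand.

```bash
python3 -m inch '[{"fingers":0,"linear":[0.1,0.08,0],"twist":[0,0,-0.07]},{"fingers":0,"linear":[0.2,0.16,0],"twist":[0,0,-0.14]},{"fingers":0,"linear":[0.3,0.24,0],"twist":[0,0,-0.22]},{"fingers":0,"linear":[0.4,0.335,0],"twist":[0,0,-0.3]},{"fingers":0,"linear":[0.46,0.335,0],"twist":[0,0,-0.38]},{"fingers":0,"linear":[0.46,0.335,0],"twist":[0,0,-0.45]},{"fingers":0,"linear":[0.46,0.335,0],"twist":[0,0,-0.53]},{"fingers":0,"linear":[0.46,0.335,0],"twist":[0,0,-0.6]},{"fingers":0,"linear":[0.46,0.335,0],"twist":[0,0,-0.68]},{"fingers":0,"linear":[0.46,0.335,0],"twist":[0,0,-0.75]},{"fingers":0,"linear":[0.46,0.335,0],"twist":[0,0,-0.75]},{"fingers":0,"linear":[0.46,0.335,0],"twist":[0,0,-0.75]}]'
python3 -m inch '[{"fingers":0,"linear":[0,0,0],"twist":[0,0,-0.08]},{"fingers":0,"linear":[0,0,0],"twist":[0,0,-0.16]},{"fingers":0,"linear":[0,0,0],"twist":[0,0,-0.24]},{"fingers":0,"linear":[0,0,0],"twist":[0,0,-0.33]},{"fingers":0,"linear":[0,0,0],"twist":[0,0,-0.33]},{"fingers":0,"linear":[0,0,0],"twist":[0,0,-0.33]}]'
python3 - <<'E'
from h import *
s=state();print(s['tcp_pos'],s['tool_rot'],np.degrees(2*np.arctan2(s['tool_rot'][1],s['tool_rot'][0]))-90)
m,p,d=snap('wrist','w11'); C=cloud(m,d)
q=C[(np.linalg.norm(C[...,:2]-[.69,.045],axis=-1)<.03)&(C[...,2]>.095)&(C[...,2]<.11)]; print('pin',len(q),cv2.minAreaRect(q[:,:2].astype(np.float32)*1000),np.percentile(q[:,2],98))
E
```

```text
time: 48.25
tcp_pos: [0.687, 0.0487, 0.2188]
tool_rot: [-1.945, -2.467, 0.0]
wrist_force: [-0.4, -0.4, 0.5]
width: 0.0458
grip_force: 0.0
time: 48.75
tcp_pos: [0.6872, 0.0483, 0.2189]
tool_rot: [-2.512, -1.887, 0.0]
wrist_force: [0.1, -0.3, 0.2]
width: 0.0457
grip_force: 0.0
[0.68721883 0.04833506 0.21889856] [-2.51159015e+00 -1.88697998e+00  1.28003995e-05] -376.1642736030991
pin 728 ((691.9202880859375, 47.45140838623047), (24.819055557250977, 25.559391021728516), 73.81427001953125) 0.1024677912593327
```

```bash
python3 -m inch '[{"fingers":0,"linear":[0.016,-0.006,-0.1],"twist":[0,0,0]},{"fingers":0,"linear":[0.016,-0.006,-0.22],"twist":[0,0,0]},{"fingers":0,"linear":[0.016,-0.006,-0.35],"twist":[0,0,0]},{"fingers":0,"linear":[0.016,-0.006,-0.48],"twist":[0,0,0]},{"fingers":0,"linear":[0.016,-0.006,-0.57],"twist":[0,0,0]},{"fingers":0,"linear":[0.016,-0.006,-0.6],"twist":[0,0,0]},{"fingers":0,"linear":[0.016,-0.006,-0.6],"twist":[0,0,0]},{"fingers":1,"linear":[0.016,-0.006,-0.6],"twist":[0,0,0]},{"fingers":1,"linear":[0.016,-0.006,-0.6],"twist":[0,0,0]},{"fingers":1,"linear":[0.016,-0.006,-0.6],"twist":[0,0,0]},{"fingers":1,"linear":[0.016,-0.006,-0.6],"twist":[0,0,0]},{"fingers":1,"linear":[0.016,-0.006,-0.6],"twist":[0,0,0]}]' 25
python3 -m inch '[{"fingers":1,"linear":[0,0,0],"twist":[0,0,0]},{"fingers":1,"linear":[0,0,0.05],"twist":[0,0,0]},{"fingers":1,"linear":[0,0,0.12],"twist":[0,0,0]},{"fingers":1,"linear":[0,0,0.24],"twist":[0,0,0]},{"fingers":1,"linear":[0,0,0.38],"twist":[0,0,0]},{"fingers":1,"linear":[0,0,0.52],"twist":[0,0,0]},{"fingers":1,"linear":[0,0,0.66],"twist":[0,0,0]},{"fingers":1,"linear":[0,0,0.8],"twist":[0,0,0]},{"fingers":1,"linear":[0,0,0.8],"twist":[0,0,0]},{"fingers":1,"linear":[0,0,0.8],"twist":[0,0,0]}]'
```

```text
time: 49.8
tcp_pos: [0.6923, 0.0466, 0.0707]
tool_rot: [2.515, 1.881, 0.003]
wrist_force: [-2.3, 0.1, 7.6]
width: 0.0258
grip_force: 25.0
time: 50.63
tcp_pos: [0.6924, 0.0466, 0.2726]
tool_rot: [2.514, 1.879, 0.006]
wrist_force: [0.0, -0.2, -1.7]
width: 0.0257
grip_force: 25.0
```

The pin is held. I'll stop just short of the staple to measure it and the hasp from the wrist camera.

```bash
python3 -m inch '[{"fingers":1,"linear":[-0.12,0.03,0],"twist":[0,0,0.04]},{"fingers":1,"linear":[-0.26,0.06,0],"twist":[0,0,0.078]},{"fingers":1,"linear":[-0.4,0.1,0],"twist":[0,0,0.078]},{"fingers":1,"linear":[-0.54,0.13,0],"twist":[0,0,0.078]},{"fingers":1,"linear":[-0.68,0.17,0],"twist":[0,0,0.078]},{"fingers":1,"linear":[-0.82,0.17,0],"twist":[0,0,0.078]},{"fingers":1,"linear":[-0.92,0.17,0],"twist":[0,0,0.078]},{"fingers":1,"linear":[-0.98,0.17,0],"twist":[0,0,0.078]},{"fingers":1,"linear":[-0.98,0.17,0],"twist":[0,0,0.078]},{"fingers":1,"linear":[-0.98,0.17,0],"twist":[0,0,0.078]}]'
python3 - <<'E'
from h import *
s=state();print(s['tcp_pos'],np.degrees(2*np.arctan2(s['tool_rot'][1],s['tool_rot'][0]))-90)
m,p,d=snap('wrist','w12'); C=cloud(m,d); L=p.astype(int)
c=np.array([.466,.272]);M=np.array([[.162,.987],[-.987,.162]])
a=(C[...,:2]-c)@M.T; near=(abs(a[...,1])<.05)&(a[...,0]<-.08)&(a[...,0]>-.16)&(d>0)&(L[...,0]>L[...,2]+40)
k=near&(C[...,2]>.07)&(C[...,2]<.085); A=a[k]; print('staple',k.sum(),np.percentile(A,[1,99],0)); 
K=k&(a[...,0]<-.131); print('end bar',K.sum(),a[K].mean(0) if K.any() else 0, np.percentile(C[k][:,2],50))
k=near&(C[...,2]>.095); A=a[k]; print('hasp upper',k.sum(),np.percentile(A,[2,50,98],0) if k.any() else 0, np.percentile(C[k][:,2],[2,98]) if k.any() else 0)
cv2.imwrite('pics/v10.png',cv2.resize(p[:,:,::-1],(768,576)))
E
```

```text
time: 51.47
tcp_pos: [0.4458, 0.089, 0.2687]
tool_rot: [-2.396, -2.032, 0.0]
wrist_force: [1.2, 0.1, 0.3]
width: 0.026
grip_force: 25.0
[0.44582962 0.08902141 0.2686693 ] -369.4061220408795
staple 536 [[-0.13417282 -0.0165435 ]
 [-0.09551135  0.01498931]]
end bar 81 [-0.13292437 -0.00064385] 0.07773240250083405
hasp upper 5123 [[-0.15997628 -0.04754358]
 [-0.15943524 -0.0157078 ]
 [-0.14775283  0.02242828]] [0.36106698 0.3779387 ]
```

View pics/v10.png

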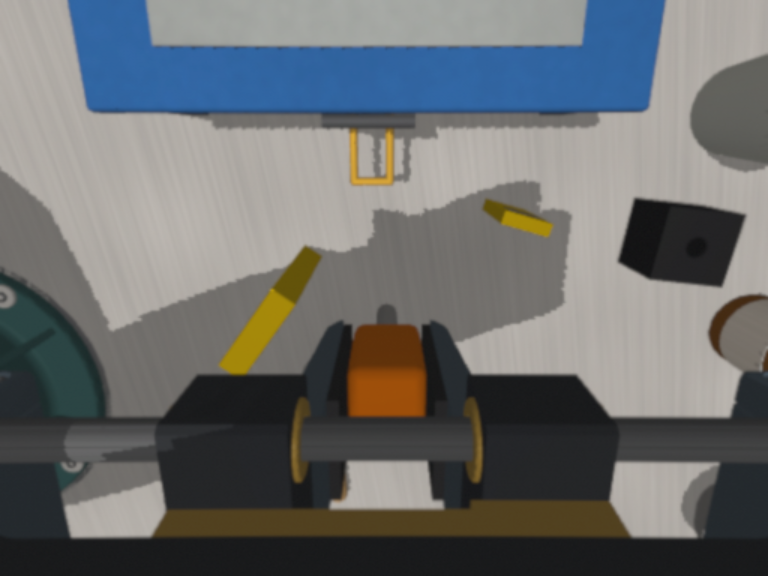

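The staple (at (370,157)) has its middle at chest (−113, −0.7), and the hasp lies flat against the front, within about 0.03 rad. I'll move the pin above the hole and check.

```bash
python3 -m inch '[{"fingers":1,"linear":[0,0.08,-0.05],"twist":[0,0,0]},{"fingers":1,"linear":[0.01,0.16,-0.12],"twist":[0,0,0]},{"fingers":1,"linear":[0.01,0.23,-0.2],"twist":[0,0,0]},{"fingers":1,"linear":[0.01,0.287,-0.3],"twist":[0,0,0]},{"fingers":1,"linear":[0.01,0.287,-0.4],"twist":[0,0,0]},{"fingers":1,"linear":[0.01,0.287,-0.46],"twist":[0,0,0]},{"fingers":1,"linear":[0.01,0.287,-0.46],"twist":[0,0,0]},{"fingers":1,"linear":[0.01,0.287,-0.46],"twist":[0,0,0]}]'
python3 - <<'E'
from h import *
s=state();t=s['tcp_pos'];print(t,(np.array([.4485,.1607])-t[:2])/.25,s['wrist_force'])
E
```

```text
time: 52.18
tcp_pos: [0.4491, 0.1607, 0.1533]
tool_rot: [-2.396, -2.031, 0.003]
wrist_force: [-0.1, -0.2, 0.1]
width: 0.0258
grip_force: 25.0
[0.44910411 0.16071395 0.15332483] [-2.41642935e-03 -5.57944360e-05] [-0.07613771 -0.16634243  0.14918554]
```

Aligned to 1 mm. Lowering through the staple.

```bash
python3 -m inch '[{"fingers":1,"linear":[-0.002,0,-0.04],"twist":[0,0,0]},{"fingers":1,"linear":[-0.002,0,-0.08],"twist":[0,0,0]},{"fingers":1,"linear":[-0.002,0,-0.12],"twist":[0,0,0]},{"fingers":1,"linear":[-0.002,0,-0.16],"twist":[0,0,0]},{"fingers":1,"linear":[-0.002,0,-0.2],"twist":[0,0,0]},{"fingers":1,"linear":[-0.002,0,-0.225],"twist":[0,0,0]},{"fingers":1,"linear":[-0.002,0,-0.235],"twist":[0,0,0]},{"fingers":1,"linear":[-0.002,0,-0.235],"twist":[0,0,0]}]'
```

```text
time: 52.85
tcp_pos: [0.448, 0.1607, 0.0945]
tool_rot: [-2.396, -2.031, 0.002]
wrist_force: [0.5, 0.2, -0.7]
width: 0.0259
grip_force: 25.0
```

```bash
python3 -m inch '[{"fingers":1,"linear":[0,0,-0.01],"twist":[0,0,0]},{"fingers":1,"linear":[0,0,-0.01],"twist":[0,0,0]},{"fingers":0.1,"linear":[0,0,-0.01],"twist":[0,0,0]},{"fingers":0.1,"linear":[0,0,-0.01],"twist":[0,0,0]},{"fingers":0.1,"linear":[0,0,-0.01],"twist":[0,0,0]},{"fingers":0.1,"linear":[0,0,-0.01],"twist":[0,0,0]},{"fingers":0.1,"linear":[0,0,-0.01],"twist":[0,0,0]},{"fingers":0.1,"linear":[0,0,0.06],"twist":[0,0,0]},{"fingers":0.1,"linear":[0,0,0.15],"twist":[0,0,0]},{"fingers":0.1,"linear":[0,0,0.3],"twist":[0,0,0]},{"fingers":0.1,"linear":[0,0,0.45],"twist":[0,0,0]},{"fingers":0.1,"linear":[0,0,0.6],"twist":[0,0,0]}]'
python3 -m inch '[{"fingers":0.1,"linear":[0,-0.1,0.05],"twist":[0,0,0]},{"fingers":0.1,"linear":[0,-0.25,0.1],"twist":[0,0,0]},{"fingers":0.1,"linear":[0,-0.35,0.1],"twist":[0,0,0]},{"fingers":0.1,"linear":[0,-0.35,0.1],"twist":[0,0,0]},{"fingers":0.1,"linear":[0,-0.35,0.1],"twist":[0,0,0]}]'
python3 - <<'E'
from h import *
m,p,d=snap('wrist','w13'); C=cloud(m,d); L=p.astype(int)
c=np.array([.466,.272]);M=np.array([[.162,.987],[-.987,.162]])
a=(C[...,:2]-c)@M.T
k=(L[...,0]>L[...,1]+60)&(L[...,1]>L[...,2])&(C[...,2]>.1)&(C[...,2]<.15)&(abs(a[...,1])<.05); print('pin top',k.sum(),cv2.minAreaRect((a[k]*1000).astype(np.float32)),np.percentile(C[k][:,2],[5,50,95]))
k=(L[...,2]>L[...,0]+40)&(C[...,2]>.1)&(C[...,2]<.2); print('lid z',np.percentile(C[k][:,2],[2,50,98]))
cv2.imwrite('pics/v11.png',np.hstack([cv2.resize(p[:250,120:420,::-1],(400,333)),cv2.resize(snap('scene','s13')[1][130:310,250:466,::-1],(400,333))]))
E
```

```text
time: 53.85
tcp_pos: [0.4479, 0.1606, 0.2468]
tool_rot: [-2.396, -2.031, 0.001]
wrist_force: [0.4, -0.3, -1.1]
width: 0.0411
grip_force: 0.0
time: 54.27
tcp_pos: [0.4484, 0.0725, 0.2704]
tool_rot: [2.399, 2.028, 0.001]
wrist_force: [-0.5, -0.2, -0.2]
width: 0.041
grip_force: 0.0
pin top 713 ((-113.3335189819336, -1.4519357681274414), (24.88379669189453, 24.30388832092285), 89.80557250976562) [0.11941047 0.12135447 0.12280878]
lid z [0.13387566 0.13607176 0.13769854]
```

View pics/v11.png

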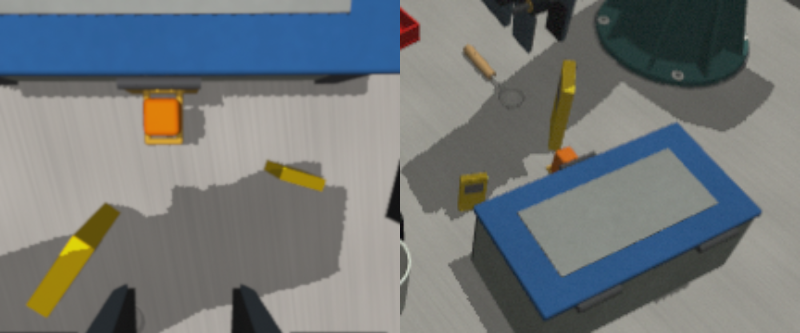

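The pin hangs upright in the staple (left half (163,117)). Its top is at z 0.122, as expected for the grip resting on the bars. Lid and hasp are shut and the gripper is clear, so I'm handing in.

```bash
python3 -c "
from plant import *
print(job_done())"
```

```text
the job is handed in; nothing more can be done
None
```

I handed the job in at about 54 s on the robot's clock: all five cards are in the chest (the green and yellow clips were sound), brown's weak clip is in the tray, and the lid, hasp and pin are closed; no verdict was returned.

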